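Put a loose lamp driver away in the spring-lidded spares case

ROBOT

A 6-joint arm with a two-finger parallel gripper is mounted at the origin on the work surface. World frame = base frame: x ahead of the robot, y to its left, z up, the work surface at z = 0. Lengths are in m, angles in degrees, forces in N, time in s.
With the tool pointing down it reaches from about 0.3 to 0.75 m from the base axis. Payload 8.5 kg.
Tool frame: the origin (TCP) lies midway between the tips of the shut fingers; the grasp point (between the pads) lies env.tcp_to_grasp behind it (env.tcp_to_grasp is the distance from the TCP to the grasp point, in m); z points along the fingers, y is the line along which they close (so a half turn about z gives the same grasp; the last joint's range is limited). The gripper opens to 85 mm and grips with 20 to 120 N. Pads are 22 mm wide; open, the fingers measure 114 mm over their backs; the gripper's body (76 mm by 85 mm) begins 54 mm behind the grasp point. The pads swing forward as they close: fully open they stand 13 mm farther back than shut.
Start: joints at [-77.997, 21.807, 74.336, -0, 83.858, -12.336], TCP at [0.227, -0.501, 0.202] pointing down, gripper open.
Joint ranges: [-178.18, 178.18], [-50.72, 133.34], [12.68, 142.11], [-81.47, 261.47], [9.98, 163.14], [-165.26, 165.26]. Speed limits (degrees/s): [136.94, 136.94, 180, 180, 180, 180].

INTERFACE

Orientations are given as a 3x3 rotation matrix whose columns are the frame's x, y, z axes.
In Python, from rig import observe, optics, job, env gives the robot as it stands. The module is installed in compiled form; this text tells all that it offers.
- The arm moves only by the shell command python3 -m jog 'ROWS' [FORCE]. ROWS is JSON, a list of rows, each a list of 7 numbers: the turn, a rotation vector about the tool's x, y, z in rad, then the shift along the tool's x, y, z in m, then the opening in per cent of the stroke, from 0 (shut) to 100 (fully open). A call has 1 to 10 rows; each row shifts and turns the commanded pose from where the row before left it, along the tool's axes as they then stand; what a row does not reach is not made up. A row lasts 1/8 s, in which the tool goes at most 62.5 mm and 10.7 degrees, less where a joint would pass 70% of its speed; a pose out of reach is approached as far as the arm can. A call is refused whole if a number of a shift passes 0.0625 or a number of a turn 0.188, either way. A call with a gripper value outside its range is refused whole. The fingers move at their own pace and stop on an object; FORCE is the grip in N (left out, the last holds). Time passes only in rows, so rows that do not move let the fingers close. It gives the time, the measured TCP pose, the force, the opening and the grip force at its end, in the units of the state.
- observe(): the state, without advancing time (a new reading comes with each control period).
- optics.get_image(name): name is "scene" or "top" or "wrist"; returns a dict with "pixels" (480x640x3 uint8, red, green, blue), "mtx" (3x3 intrinsics, pixels), "rvec" (rotation vector, rad) and "tvec" (3), from world to camera coordinates, as OpenCV has them. Camera axes: x right, y down, z forward; pixel columns grow to the right and rows downward; lengths in m; the calibration is good to about 2 mm. A picture is of the moment at which its call begins. There is no depth.
- job.close_job(): hands the job in; it is judged then, once.
The state is a dict: "time_s": time; "q": joint angles; "qvel": joint speeds; "joint_efforts": joint torques, N m; "position": TCP position; "tool_rot": TCP orientation; "ft_force": force on the tool from outside, world axes, zero at the start; "wrist_torque": the same for the moment, N m; "grip_width": finger opening in m; "gripper_force": force on a finger pad.
Only numpy, scipy, OpenCV 4.12 (cv2) and the standard library are available. Lean on these libraries where they do the work, as an engineer would, in place of code of your own. Each camera call takes 0.05 s, during which the arm holds its last target. There are 200 camera calls.

TASK

Put the loose lamp driver that lies on the bench away in the empty compartment of the spares case, flat on its base and lengthwise like the two already there, without dropping it, then shut the lid until its catch holds. To open the case press the push button at the front of the lid, and keep hold of the sprung lid with the hand as it comes up so that it rises steadily all the way and does not fly open. Leave the two stored drivers and everything else on the bench where they are.

Things in the scene. Friction and masses are not known exactly. Their poses are not given: they have to be found in the camera images.
- case: Grey steel case fixed to the bench: open box 130 (x) by 246 (y) by 42 mm high, walls and floor 4 mm, under a lid. Three compartments, centres at y = -72, 0, +72 mm, parted by ribs 6 mm high. Origin at the centre of its underside; front (button side) faces -x, hinge along the +x top edge. Turned up to 20 degrees. A latch keeper sticks out 7 mm from the front wall's middle
- lid (a joint): Lid angle, rad: 0 shut (up to 0.01 when latched), 1.13 fully open at its stop. A spring drives it open at all angles (at the button about 4 N shut, 2.5 N open); unheld it flies open. Fully open it stays 25 degrees short of upright, leaning forward over the compartments, top at 190 mm, so a hand must reach in tilted, its body leaning 20 to 45 degrees to the front
- lid_hinge (a point): Middle of the hinge line, 42 mm above the bench, along the case's y; the front swings up and away from the robot. Lid: flat plate as wide as the case, top face 46.5 mm above the bench when shut, from the hinge to the front wall (130 mm), plus a middle tab 60 mm wide reaching 34 mm farther
- button (a joint): How far the button is pressed, m: 0 free, 0.007 fully down; the latch lets go by 0.005. Spring 0.8 to 2.2 N, weaker than the lid's, so it stays pressed under a finger that follows the lid up. To latch, push the lid right down (some 8 to 12 N) on its plate beside the tab, button free: the latch snaps in by itself. Pushing on the button keeps the latch withdrawn
- button_top (a point): Centre of the top of the round steel push button, 24 mm across, on the lid's front tab, 147 mm from the hinge line; stands 11 mm proud of the lid, 57.5 mm above the bench with the lid shut. Pushed square to the lid. The latch pawl hangs 26 mm below the tab
- slot: The empty compartment: a thin card liner (112 x 62 mm) on its floor, hidden under the lid until that is open. Origin at the middle of the compartment's floor, 4 mm above the bench; x along the compartment's length, as the case's x. Which of the three compartments is empty varies
- driver: The loose lamp driver on the bench, to the right of the case as the robot sees it, 0.16 kg more or less: a white plastic bar 76 x 30 x 34 mm high; origin at the centre of its underside, x along its length, z up
- spare_a: Stored lamp driver, loose in one compartment, under the lid until that is open: a white plastic bar 76 x 30 x 34 mm high; origin at the centre of its underside, x along its length, z up
- spare_b: Another stored lamp driver, loose in another compartment: a white plastic bar 76 x 30 x 34 mm high; origin at the centre of its underside, x along its length, z up
- starter: Lamp starter, small upright white cylinder 21 mm across, 41 mm high; origin at its foot. Leave alone
- junction_box: Square grey junction box 75 x 75 x 40 mm; origin at the centre of its underside. Leave alone
- tape: Roll of black tape lying flat, 90 mm across, 19 mm high; origin at its foot's centre. Leave alone
- screwdriver: Screwdriver lying on the bench; origin under its middle. Leave alone
- carton: Cardboard carton 120 x 100 x 65 mm; origin at the centre of its underside. Leave alone
- conduit: Offcut of white conduit, 160 mm long along its y, in two grey clips, 23 mm high; origin at the centre of its underside. Leave alone
There are look-alikes about, which are no part of the job. Leave any brown or yellow look-alike of the driver alone.

How it is judged (in metres and radians):
On the way, in this order (a step that is already met when the one before it is completed fails the run):
1. the lid is part-way up with the hand on it (value of joint lid between 0.15 and 0.95 rad and contact force between any of the fingers, the arm and case above 0.5 N), for 0.15 s.
2. the lid stands fully open (value of joint lid above 1.08 rad), for 0.2 s.
3. the driver lies flat in the empty compartment, let go (x of driver in the frame of slot between -0.024 and 0.024 m and y of driver in the frame of slot between -0.033 and 0.033 m and z of driver in the frame of slot between -0.003 and 0.0025 m and angle between driver's own z axis and vertical below 0.08 rad and angle between the x axis of driver and the x axis of slot, either way round below 0.5 rad and contact force between the fingers and driver below 0.1 N), for 0.2 s.
At the end, for the whole second after the job is handed in: Lid shut (under 0.03 rad) and latched, button back up (under 2.5 mm); driver at rest in the empty compartment: centre within 24 mm lengthwise and 33 mm across of its middle, flat on the floor (within 2.5 mm, 0.08 rad), long axis within 0.5 rad of its length (value of joint lid below 0.03 rad and value of joint button below 0.0025 m and x of driver in the frame of slot between -0.024 and 0.024 m and y of driver in the frame of slot between -0.033 and 0.033 m and z of driver in the frame of slot between -0.003 and 0.0025 m and angle between driver's own z axis and vertical below 0.08 rad and angle between the x axis of driver and the x axis of slot, either way round below 0.5 rad and linear speed of driver below 0.02 m/s); the robot touches nothing.
It fails at once if the lid flew open (faster than 3 rad/s) (velocity of joint lid above 3 rad/s and value of joint lid above 0.08 rad).
It fails at once if the driver was dropped (moved faster than 0.9 m/s with nothing of the gripper on it) (linear speed of driver above 0.9 m/s and contact force between the fingers and driver below 0.05 N).
It fails at once if a stored driver was moved more than 20 mm (distance of any of spare_a, spare_b from where it was at the start of the episode above 0.02 m).
It fails at once if something else on the bench was moved more than 25 mm (distance of any of starter, junction_box, tape, screwdriver, carton, conduit from where it was at the start of the episode above 0.025 m).
It also fails if it takes over 72 s, if anything falls off the work surface, if the arm or the gripper's body presses on something with over 40 N, if the wrist force passes 120 N, or if a joint passes its speed limit or range.

## Working session

There is one attempt and no reset: what is moved stays moved. The work goes in short steps, Python scripts to look and compute and a shell command to move; the robot and the scene stay as the last step left them, time stands still between calls to the robot, and variables do not carry over. Pictures are saved under pics/ and viewed, at most 10 in all, crops included, and the job is handed in when it is done.

```bash
mkdir -p pics
cat > h.py <<'E'
import numpy as np, cv2, sys
from scipy.spatial.transform import Rotation as R
from rig import observe, optics, job, env
def shot(n,f=None):
    im=optics.get_image(n)
    if f: cv2.imwrite('pics/'+f,im['pixels'][:,:,::-1])
    return im
def ray(im,uv):
    Rm=cv2.Rodrigues(np.array(im['rvec'],float))[0]; t=np.array(im['tvec'],float).ravel()
    d=np.linalg.inv(np.array(im['mtx']))@np.array([uv[0],uv[1],1.]); return -Rm.T@t, Rm.T@d
def plane(im,uv,z):
    c,d=ray(im,uv); return c+d*(z-c[2])/d[2]
def cross(rs):
    A=0;b=0
    for c,d in rs:
        d=d/np.linalg.norm(d);P=np.eye(3)-np.outer(d,d);A=A+P;b=b+P@c
    return np.linalg.solve(A,b)
def proj(im,p):
    return cv2.projectPoints(np.array(p,float).reshape(-1,3),np.array(im['rvec'],float),np.array(im['tvec'],float),np.array(im['mtx'],float),None)[0].reshape(-1,2)
def goto(p,Rt=None):
    "tool-axis shift (total) and rotvec to reach p, Rt"
    s=observe(); R0=np.array(s['tool_rot']);d=np.array(p)-s['position']
    print('shift tool',np.round(R0.T@d,4))
    if Rt is not None:
        print('rotvec tool',np.round(R.from_matrix(R0.T@Rt).as_rotvec(),4), 'shift in new axes',np.round(Rt.T@d,4))
E
python3 - <<'E'
from h import *
for n in('scene','top','wrist'):
    im=shot(n,n+'0.png'); print(n,ray(im,(320,240)))
s=observe();print(s,env.tcp_to_grasp)
E
```

```text
scene (array([1.316275  , 0.13248534, 0.59240932]), array([-0.81609188, -0.09459435, -0.57012804]))
top (array([0.36893553, 0.02170659, 1.24306126]), array([ 1.29632707e-01,  3.72707229e-04, -9.91576555e-01]))
wrist (array([ 0.30149949, -0.46543605,  0.37317518]), array([-0.31523511, -0.14398042, -0.938384  ]))
{'time_s': 0.15, 'q': array([-7.79968052e+01,  2.18350711e+01,  7.43713970e+01, -1.10917987e-03,
        8.38591053e+01, -1.23354935e+01]), 'qvel': array([ 0.01209387, -0.12933742, -0.10522817, -0.0540779 , -0.00815097,
       -0.03388814]), 'joint_efforts': array([ 2.56345513e-03, -4.48624635e+01, -2.31344068e+01, -1.38263640e-04,
        3.80914935e-03,  3.69000395e-05]), 'position': array([ 0.22661328, -0.50087038,  0.2017459 ]), 'tool_rot': array([[ 9.11124370e-01,  4.12131432e-01, -2.56838158e-04],
       [ 4.12131450e-01, -9.11123715e-01,  1.11544500e-03],
       [ 2.25698609e-04, -1.12216020e-03, -9.99999345e-01]]), 'ft_force': array([-0.06336726, -0.15609323, -1.28131253]), 'wrist_torque': array([ 0.0485526 , -0.05387056, -0.01829537]), 'gripper_force': 0.0, 'grip_width': 0.08530124331483148} 0.0187
```

View pics/top0.png

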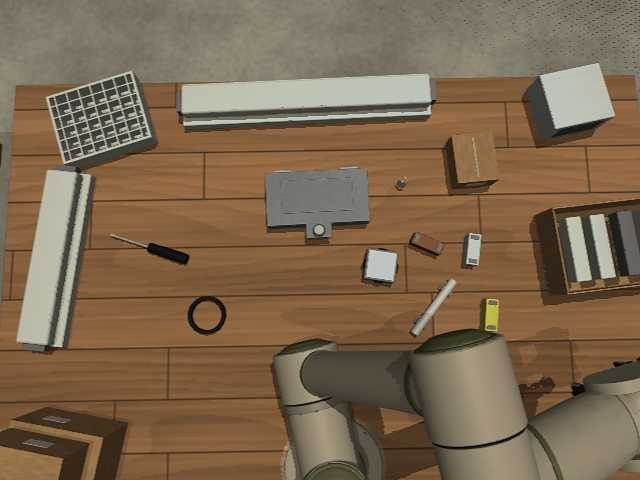

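View pics/scene0.png

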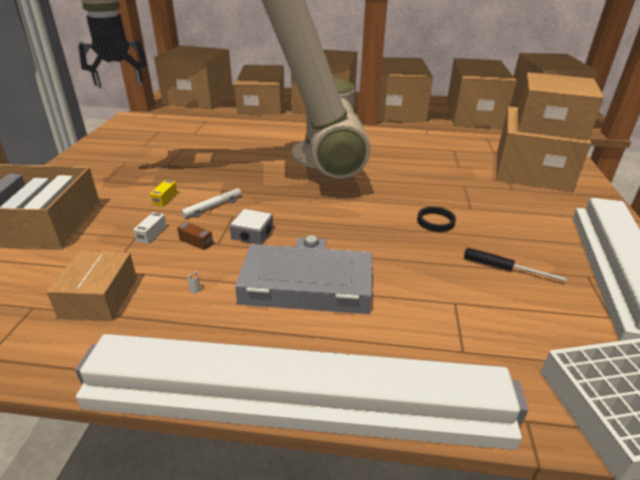

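Top view: the white bar at (472,249) is the likely driver, also seen at (150,228) in the scene view. Things it could be mistaken for are the brown bar (427,243), yellow bar (491,315), white conduit (434,307), junction box (380,265) and starter (401,183). The case is at (318,198) with its button at (319,229).

```bash
cat > m.py <<'E'
from h import *
im=shot('top'); sc=shot('scene')
def wm(im,box,thr=170,sat=40):
    u0,v0,u1,v1=box; p=im['pixels'][v0:v1,u0:u1]; h=cv2.cvtColor(p,cv2.COLOR_RGB2HSV)
    m=((h[...,2]>thr)&(h[...,1]<sat)).astype(np.uint8)
    c=max(cv2.findContours(m,0,1)[0],key=cv2.contourArea)+np.array([[u0,v0]])
    return c
c=wm(im,(455,225,495,275)); r=cv2.minAreaRect(c); print('top driver',r)
c2=wm(sc,(125,205,175,250),120); print('scene',cv2.minAreaRect(c2), cv2.boundingRect(c2))
b=cv2.boxPoints(r); P=np.array([plane(im,q,0.034) for q in b]); print(P.round(4), P.mean(0))
# case lid by grey mask
p=im['pixels'];h=cv2.cvtColor(p,cv2.COLOR_RGB2HSV)
m=np.zeros((480,640),np.uint8);m[160:245,255:380]=((h[...,1]<60)&(h[...,2]>60))[160:245,255:380]
m=cv2.morphologyEx(m,cv2.MORPH_OPEN,np.ones((3,3),np.uint8))
m2=cv2.morphologyEx(m,cv2.MORPH_OPEN,np.ones((35,35),np.uint8))
c=max(cv2.findContours(m2,0,1)[0],key=cv2.contourArea);r=cv2.minAreaRect(c);print('lid',r)
L=np.array([plane(im,q,0.0465) for q in cv2.boxPoints(r)]);print(L.round(4),L.mean(0).round(4))
for k in range(4):
    e=L[(k+1)%4]-L[k];print(np.linalg.norm(e).round(4),np.degrees(np.arctan2(e[1],e[0])).round(2))
cr=np.hstack([cv2.resize(im['pixels'][155:285,260:500],None,fx=3.2,fy=3.2,interpolation=2)])
cr2=cv2.resize(sc['pixels'][170:320,110:390],None,fx=2.7,fy=2.7,interpolation=2)[:170]
cv2.imwrite('pics/crop1.png',cr[:,:,::-1]);
E
python3 m.py
```

```text
top driver ((473.4146728515625, 248.60879516601562), (11.504476547241211, 30.75529670715332), 4.398705005645752)
scene ((146.69114685058594, 225.5146942138672), (17.492855072021484, 33.785221099853516), 30.963754653930664) (135, 213, 28, 30)
[[ 0.4646 -0.3263  0.034 ]
 [ 0.5384 -0.336   0.034 ]
 [ 0.5357 -0.3635  0.034 ]
 [ 0.462  -0.3535  0.034 ]] [ 0.50018653 -0.34481149  0.034     ]
lid ((316.5, 196.5), (53.0, 101.0), 90.0)
[[ 0.6984  0.1501  0.0465]
 [ 0.6943 -0.0944  0.0465]
 [ 0.5644 -0.0907  0.0465]
 [ 0.5684  0.1503  0.0465]] [0.6314 0.0288 0.0465]
0.2445 -90.97
0.13 178.34
0.241 89.04
0.13 -0.12
```

View pics/crop1.png

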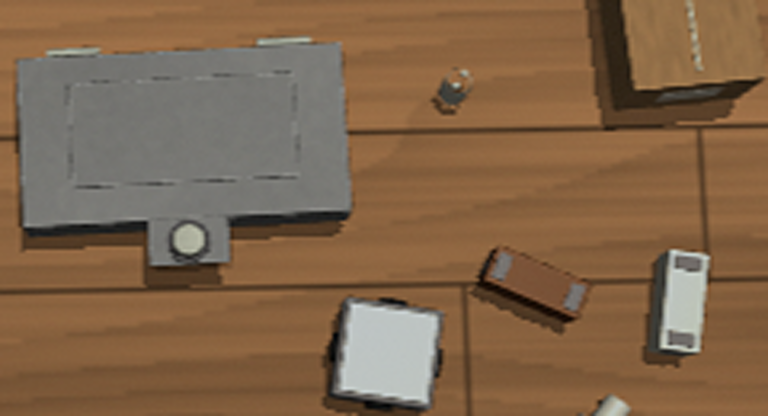

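The crop confirms it: the white bar at crop (683,302) has grey terminals, and the brown one beside it is a look-alike. Lid corners in the crop are (17,60), (341,43), (350,212) and (23,228), with the button at (188,240).

```bash
cat > m2.py <<'E'
from h import *
im=shot('top'); sc=shot('scene')
C=np.array([(17,60),(341,43),(350,212),(23,228)])/3.2+[260,155]-0.34
L=np.array([plane(im,q,0.0465) for q in C]);print(L.round(4))
fx=(L[2]+L[3])/2;bk=(L[0]+L[1])/2; d=bk-fx;e=L[3]-L[2]+L[0]-L[1];print('yaw',np.degrees(np.arctan2(d[1],d[0])),np.degrees(np.arctan2(-e[0],e[1])),np.linalg.norm(d))
ub=np.array((188,240))/3.2+[260,155]-.34
p=sc['pixels'];print('button top plane',plane(im,ub,.0575),'x2',cross([ray(im,ub),ray(sc,(311,238.5))]))
print(plane(sc,(311,238.5),.0575))
# driver height: scene top-corner vs top
ud=(473.4,248.6)
print('driver',cross([ray(im,ud),ray(sc,(148,222))]))
for z in(.034,0): print(proj(sc,np.r_[plane(im,ud,.034)[:2],z]))
E
python3 m2.py
```

```text
[[ 0.69    0.1526  0.0465]
 [ 0.6991 -0.0927  0.0465]
 [ 0.5694 -0.0957  0.0465]
 [ 0.5614  0.1483  0.0465]]
yaw 1.5998243129582006 1.9960115190651952 0.12922777623856177
button top plane [0.54860017 0.0254988  0.0575    ] x2 [0.54856162 0.02527873 0.05794349]
[0.54794762 0.02497021 0.0575    ]
driver [ 0.50059681 -0.3462762   0.03233655]
[[149.09608814 221.36654323]]
[[152.0405562  234.05801299]]
```

Run:
```python
from h import *
goto([.5486,.0255,.12])
```

```text
shift tool [ 0.5103 -0.347   0.0822]
```

```bash
python3 -m jog '[[0,0,0,0.03,-0.02,0,0],[0,0,0,0.048,-0.033,0.005,0],[0,0,0,0.048,-0.033,0.005,0],[0,0,0,0.048,-0.033,0.005,0],[0,0,0,0.048,-0.033,0.005,0],[0,0,0,0.048,-0.033,0.005,0],[0,0,0,0.048,-0.033,0.005,0],[0,0,0,0.048,-0.033,0.005,0],[0,0,0,0.048,-0.033,0.005,0],[0,0,0,0.048,-0.033,0.005,0]]' && python3 -m jog '[[0,0,-0.18,0.04,-0.02,0,0],[0,0,-0.18,0,0,0,0],[0,0,-0.18,0,0,0,0],[0,0,-0.18,0,0,0,0],[0,0,-0.18,0,0,0,0],[0,0,-0.18,0,0,0,0],[0,0,-0.18,0,0,0,0],[0,0,-0.18,0,0,0,0],[0,0,-0.18,0,0,0,0],[0,0,-0.18,0,0,0,0]]' && python3 -m jog '[[0,0,-0.18,0,0,0,0],[0,0,-0.18,0,0,0,0],[0,0,-0.18,0,0,0,0],[0,0,-0.18,0,0,0,0],[0,0,-0.18,0,0,0,0],[0,0,0,0,0,0,0]]'
python3 - <<'E'
from h import *
a=np.radians(181.8);X=np.array([np.cos(a),np.sin(a),0]);Z=np.array([0,0,-1.])
Rt=np.c_[X,np.cross(Z,X),Z]
print(observe()['q'].round(1));goto([.5486,.0255,.075],Rt)
im=shot('wrist','w1.png');print(proj(im,[.5486,.0255,.0575]),proj(im,[.695,.03,.042]))
E
```

```text
time_s: 1.6
position: [0.5178, -0.0201, 0.1572]
tool_rot: [[0.911, 0.412, 0.001], [0.412, -0.911, -0.0], [0.0, 0.0, -1.0]]
ft_force: [0.8, -0.0, -0.3]
grip_width: -0.0002
gripper_force: 0.0
time_s: 2.85
position: [0.5452, 0.0128, 0.1572]
tool_rot: [[-0.613, 0.79, -0.0], [0.79, 0.613, 0.0], [0.0, -0.0, -1.0]]
ft_force: [0.3, -0.0, -0.6]
grip_width: 0.0002
gripper_force: 0.0
time_s: 3.6
position: [0.5452, 0.0129, 0.1572]
tool_rot: [[-1.0, 0.018, -0.0], [0.018, 1.0, 0.0], [0.0, 0.0, -1.0]]
ft_force: [-0.1, 0.2, 0.3]
grip_width: 0.0
gripper_force: 0.0
[ -11.1   23.5   79.5    0.    77.  -100. ]
shift tool [-0.0032  0.0127  0.0822]
rotvec tool [ 0.0001 -0.0001 -0.0499] shift in new axes [-0.0038  0.0125  0.0822]
[[335.50981016 222.33221874]] [[341.06248654 380.65711527]]
```

View pics/w1.png

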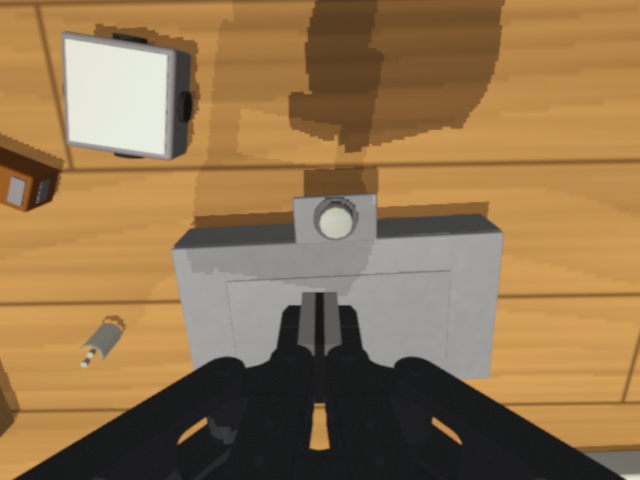

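```bash
cat >> h.py <<'E'
a=np.radians(181.8);X0=np.array([np.cos(a),np.sin(a),0]);Z0=np.array([0,0,-1.]);R0=np.c_[X0,np.cross(Z0,X0),Z0]
E
python3 - <<'E'
from h import *
goto([.5565,.0257,.063],R0)
E
```

```text
shift tool [-0.0111  0.0131  0.0942]
rotvec tool [ 0.     -0.     -0.0519] shift in new axes [-0.0117  0.0125  0.0942]
```

```bash
python3 -m jog '[[0,0,-0.052,0,0,0,0],[0,0,0,-0.0117,0.0125,0.03,0],[0,0,0,0,0,0.04,0],[0,0,0,0,0,0.024,0],[0,0,0,0,0,0,0],[0,0,0,0,0,0,0]]' && python3 -m jog '[[0,0,0,0,0,0.002,0],[0,0,0,0,0,0.002,0],[0,0,0,0,0,0.002,0],[0,0,0,0,0,0,0]]' && python3 -m jog '[[0,0,0,0,0,0.002,0],[0,0,0,0,0,0,0]]' && python3 -m jog '[[0,0,0,0,0,0.002,0],[0,0,0,0,0,0,0]]'
```

```text
time_s: 4.4
position: [0.5571, 0.0256, 0.0643]
tool_rot: [[-0.999, -0.034, 0.002], [-0.034, 0.999, -0.0], [-0.002, -0.0, -1.0]]
ft_force: [-0.3, 0.2, -0.1]
grip_width: 0.0001
gripper_force: 0.0
time_s: 4.9
position: [0.5563, 0.0258, 0.0571]
tool_rot: [[-0.999, -0.035, -0.0], [-0.035, 0.999, 0.0], [0.0, 0.0, -1.0]]
ft_force: [0.4, -0.4, -0.3]
grip_width: -0.0002
gripper_force: 0.0
time_s: 5.15
position: [0.5563, 0.0258, 0.055]
tool_rot: [[-0.999, -0.035, -0.0], [-0.035, 0.999, 0.0], [0.0, 0.0, -1.0]]
ft_force: [-0.2, 0.4, -0.0]
grip_width: 0.0001
gripper_force: 0.0
time_s: 5.4
position: [0.5563, 0.0258, 0.0531]
tool_rot: [[-0.999, -0.035, -0.0], [-0.035, 0.999, 0.0], [0.0, 0.0, -1.0]]
ft_force: [0.1, -0.2, 0.7]
grip_width: 0.0001
gripper_force: 0.0
```

```bash
python3 -m jog '[[0,0,0,0,0,0.0015,0],[0,0,0,0,0,0,0]]' && python3 -m jog '[[0,0,0,0,0,0.0015,0],[0,0,0,0,0,0,0]]'&& python3 -m jog '[[0,0,0,0,0,0.0005,0],[0,0,0,0,0,0,0]]'
```

```text
time_s: 5.65
position: [0.5564, 0.0258, 0.0516]
tool_rot: [[-0.999, -0.035, -0.0], [-0.035, 0.999, 0.0], [0.0, 0.0, -1.0]]
ft_force: [-0.2, 0.0, 0.9]
grip_width: 0.0002
gripper_force: 0.0
time_s: 5.9
position: [0.5564, 0.0258, 0.0501]
tool_rot: [[-0.999, -0.035, -0.0], [-0.035, 0.999, 0.0], [0.0, 0.0, -1.0]]
ft_force: [-0.3, 0.8, 0.1]
grip_width: -0.0003
gripper_force: 0.0
time_s: 6.15
position: [0.5564, 0.0257, 0.0497]
tool_rot: [[-0.999, -0.035, 0.0], [-0.035, 0.999, 0.0], [-0.0, 0.0, -1.0]]
ft_force: [0.1, 0.7, 0.3]
grip_width: -0.0002
gripper_force: 0.0
```

Run:
```python
from h import *
im=shot('wrist');cv2.imwrite('pics/w2.png',cv2.resize(im['pixels'][130:430,160:500],None,fx=1.8,fy=1.8)[:,:,::-1])
print(proj(im,[.5486,.0255,.0505]),observe()['ft_force'],observe()['wrist_torque'])
```

```text
[[316.28064905 266.88241655]] [0.03620693 0.21330793 0.2494613 ] [ 0.01102321 -0.00010035 -0.00589141]
```

View pics/w2.png

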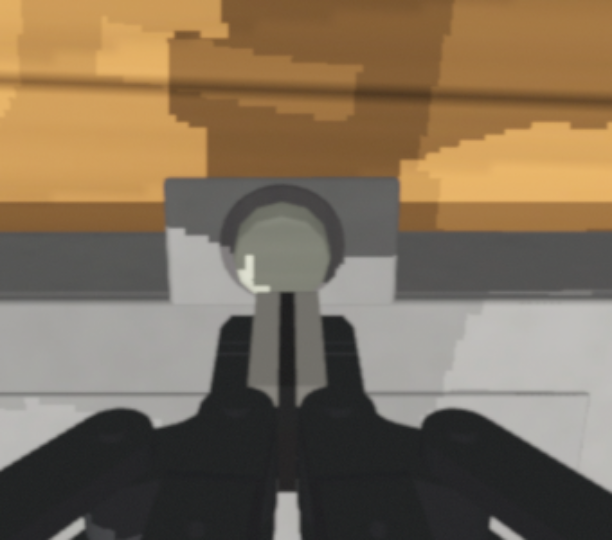

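Seen in the crop, the button centre is at (283,247) and the pad tips end at (288,290), on the button's hinge-side rim. I'll check the tip's actual extent.

Run:
```python
from h import *
im=shot('wrist');s=observe();p=np.array(s['position']);X=np.array(s['tool_rot'])[:,0]
print(p)
for d in(0,.005,.011): print(d,(proj(im,p+d*X)-[160,130])*1.8)
for z in(.0505,.0545,.0575):print(z,(proj(im,[[.5486,.0255,z],[.5366,.0255,z],[.5606,.0255,z]])-[160,130])*1.8)
```

```text
[0.55642374 0.02573777 0.04974638]
0 [[281.25663115 272.94427983]]
0.005 [[281.2109446  255.24090021]]
0.011 [[281.15507062 233.58992562]]
0.0505 [[281.31322474 246.3115436 ]
 [282.90323845 202.00009576]
 [279.78816298 288.81287208]]
0.0545 [[281.20826027 252.92551456]
 [282.82968573 207.81888155]
 [279.65441502 296.15212544]]
0.0575 [[281.12663448 258.06887987]
 [282.7724424  212.34742525]
 [279.55048397 301.85521311]]
```

```bash
python3 -m jog '[[0,0,0,0,0,0.0005,0],[0,0,0,0,0,0,0]]' && python3 -m jog '[[0,0,0,0,0,0.0005,0],[0,0,0,0,0,0,0]]'
python3 - <<'E'
from h import *
import glob
def crop(im): return cv2.resize(im['pixels'][225:260,285:337],None,fx=8,fy=8,interpolation=2)
im=shot('scene'); old=cv2.imread('pics/scene0.png')[:,:,::-1]
cv2.imwrite('pics/cmp.png',np.vstack([crop({'pixels':old}),crop(im)])[:,:,::-1])
E
```

```text
time_s: 6.5
position: [0.5564, 0.0257, 0.0492]
tool_rot: [[-0.999, -0.035, -0.0], [-0.035, 0.999, 0.0], [0.0, 0.0, -1.0]]
ft_force: [0.3, -0.5, 0.6]
grip_width: 0.0001
gripper_force: 0.0
time_s: 6.75
position: [0.5564, 0.0257, 0.0487]
tool_rot: [[-0.999, -0.035, -0.0], [-0.035, 0.999, -0.0], [0.0, -0.0, -1.0]]
ft_force: [-0.1, -0.5, -0.5]
grip_width: 0.0002
gripper_force: 0.0
```

View pics/cmp.png

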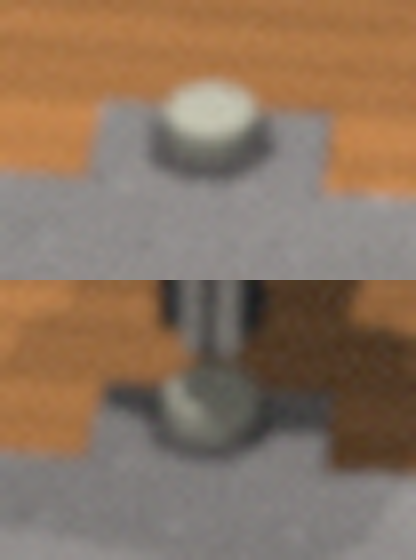

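Run:
```python
from h import *
w=shot('wrist');s=shot('scene');p=np.array(observe()['position']);print(p)
print('tip tri',cross([ray(w,(319.5,291)),ray(s,(311.3,235))]))
for d in((0,0,0),(.011,0,0),(-.011,0,0),(0,0,.01)): print(d,proj(s,p+d),proj(w,p+d))
for z in(.0505,.0575):print(proj(s,[.5486,.0255,z]))
```

```text
[0.55641425 0.02575742 0.04871923]
tip tri [0.55108817 0.02651893 0.06832073]
(0, 0, 0) [[310.78330268 244.44321111]] [[316.29204808 281.64148605]]
(0.011, 0, 0) [[310.01026589 247.57715221]] [[315.52706017 302.68499294]]
(-0.011, 0, 0) [[311.54171521 241.36855767]] [[317.08632293 259.79234529]]
(0, 0, 0.01) [[310.79741508 240.39385143]] [[316.14488798 291.72807455]]
[[311.20158785 241.52751669]]
[[311.21316459 238.701975  ]]
```

The scene crop shows the button still fully up at (210,400), with the fingertips at (213,360) clear above it. By triangulation the real tips sit about 19 mm behind the reported TCP, so I'll carry on down by feel.

```bash
for i in 1 2 3 4 5; do python3 -m jog '[[0,0,0,0,0,0.002,0],[0,0,0,0,0,0,0]]' | egrep 'posi|ft_'; done
```

```text
position: [0.5563, 0.0258, 0.0465]
ft_force: [-0.4, -0.7, -0.7]
position: [0.5563, 0.0258, 0.0445]
ft_force: [0.4, -0.2, -0.2]
position: [0.5563, 0.0257, 0.0426]
ft_force: [-0.5, -0.2, 0.3]
position: [0.5563, 0.0258, 0.0406]
ft_force: [0.8, 0.5, -0.7]
position: [0.5563, 0.0258, 0.0386]
ft_force: [-0.4, 1.3, -0.2]
```

```bash
for i in 1 2 3 4; do python3 -m jog '[[0,0,0,0,0,0.0015,0],[0,0,0,0,0,0,0]]' | egrep 'posi|ft_'; done;  python3 - <<'E'
from h import *
im=shot('scene'); w=shot('wrist')
a=cv2.resize(im['pixels'][215:265,275:347],None,fx=7,fy=7,interpolation=2);b=cv2.resize(w['pixels'][190:350,240:420],None,fx=1.4*1.39,fy=350/160,interpolation=2)
cv2.imwrite('pics/cmp2.png',np.hstack([a[:350],b[:350]])[:,:,::-1])
E
```

```text
position: [0.5564, 0.0258, 0.0371]
ft_force: [-0.5, -0.4, -0.3]
position: [0.5564, 0.0257, 0.0356]
ft_force: [0.9, -0.1, 0.6]
position: [0.5563, 0.0258, 0.0341]
ft_force: [-0.0, -0.2, 0.6]
position: [0.5563, 0.0258, 0.0326]
ft_force: [0.7, -0.5, -0.2]
```

View pics/cmp2.png

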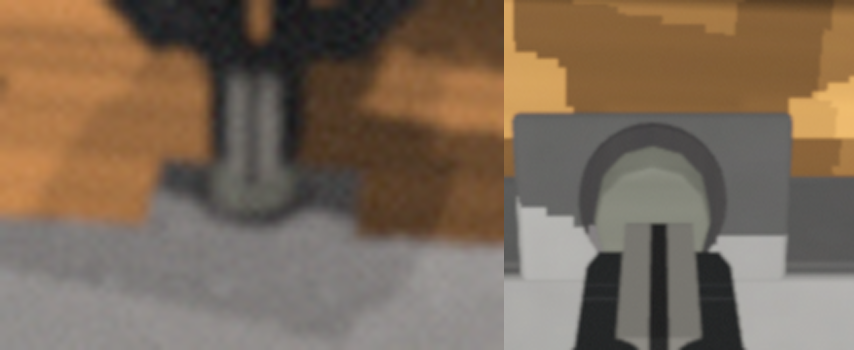

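The tip's front edge, at (658,222) in the right half, is now close over the button, whose centre is near (652,200). I'll shift 4 mm toward the front and go on down.

```bash
python3 -m jog '[[0,0,0,0.004,0,0,0],[0,0,0,0,0,0,0]]' | egrep 'posi|ft_';for i in 1 2 3 4 ; do python3 -m jog '[[0,0,0,0,0,0.001,0],[0,0,0,0,0,0,0]]' | egrep 'posi|ft_'; done
python3 - <<'E'
from h import *
w=shot('wrist')
g=cv2.cvtColor(w['pixels'],cv2.COLOR_RGB2HSV)
# light-greenish button: vertical profile along column 345..
for u in(300,308,330,338): print(u,w['pixels'][225:300:5,u].sum(1)//3)
E
```

```text
position: [0.5521, 0.0256, 0.0328]
ft_force: [0.0, -0.5, 0.2]
position: [0.5524, 0.0256, 0.0317]
ft_force: [-0.5, -0.5, 0.4]
position: [0.5524, 0.0256, 0.0306]
ft_force: [-1.2, 0.9, 0.8]
position: [0.5524, 0.0256, 0.0297]
ft_force: [-0.3, 0.2, -0.1]
position: [0.5525, 0.0256, 0.0288]
ft_force: [-1.0, -0.7, 2.6]
300 [ 95  96  96  99  99 102 102  94 105  71  74  92 133 132 134]
308 [ 95  96  98  98  97 102 102  93  94  74  72 119 134 132 119]
330 [ 95  96  97  98  97 100 101  93 104  72  75 101 134 132 118]
338 [ 96  95  96  98  97 101 103  93 103  96  74  74  83 125 132]
```

```bash
for i in 1 2 3 4 ; do python3 -m jog '[[0,0,0,0,0,0.001,0],[0,0,0,0,0,0,0]]' | egrep 'posi|ft_'; done
```

```text
position: [0.5524, 0.0256, 0.0278]
ft_force: [-0.9, -0.5, 3.6]
position: [0.5523, 0.0256, 0.0266]
ft_force: [-1.2, -0.3, 3.9]
position: [0.5523, 0.0256, 0.0256]
ft_force: [-1.7, -0.1, 2.5]
position: [0.5522, 0.0256, 0.0246]
ft_force: [-2.4, -1.3, 4.2]
```

```bash
for i in 1 2 3; do python3 -m jog '[[0,0,0,0,0,0.001,0],[0,0,0,0,0,0,0]]' | egrep 'posi|ft_'; done
python3 - <<'E'
from h import *
w=shot('wrist');s=shot('scene')
a=cv2.resize(s['pixels'][215:285,255:347],None,fx=5,fy=5,interpolation=2);b=cv2.resize(w['pixels'][190:350,200:440],None,fx=350/240,fy=350/160,interpolation=2)
cv2.imwrite('pics/cmp3.png',np.hstack([a,b])[:,:,::-1])
E
```

```text
position: [0.5522, 0.0256, 0.0236]
ft_force: [-3.4, -0.3, 3.5]
position: [0.5524, 0.0256, 0.0227]
ft_force: [-2.6, 0.1, 3.8]
position: [0.5524, 0.0256, 0.0216]
ft_force: [-3.1, -1.2, 3.5]
```

View pics/cmp3.png

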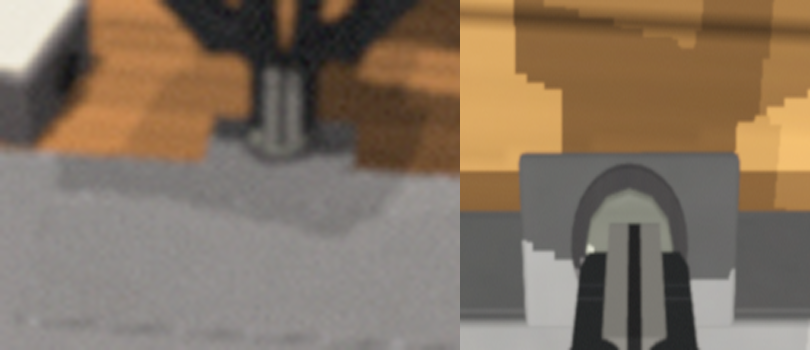

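Scene view: the lid looks about shut, with the finger on the button. Wrist view: the tab's front corners are at (521,153) and (738,153). I'll get the tab height from those.

Run:
```python
from h import *
w=shot('wrist');s=observe();print(s['position'],s['ft_force'],s['wrist_torque'],np.array(w['mtx'])[0,0])
A=(200+61/1.458,190+153/2.1875);B=(200+278/1.458,190+153/2.1875)
for z in(.040,.0465,.052):
    p,q=plane(w,A,z),plane(w,B,z);print(z,p.round(4),q.round(4),np.linalg.norm(p-q).round(4))
# expected tab front edge shut: hinge - .164
print(ray(w,(320,240)))
C=(200+61/1.458,190+325/2.1875);D=(200+275/1.458,190+325/2.1875)
for z in(.040,.0465,.052):
    p,q=plane(w,C,z),plane(w,D,z);print(z,p.round(4),q.round(4),np.linalg.norm(p-q).round(4))
```

```text
[0.55241274 0.02562311 0.0217382 ] [-3.28020358 -0.2511114   5.46308447] [0.00334982 0.57047882 0.02336907] 408.4639970577925
0.04 [ 0.5347 -0.0051  0.04  ] [0.5326 0.0554 0.04  ] 0.0605
0.0465 [ 0.5319 -0.0039  0.0465] [0.5299 0.054  0.0465] 0.058
0.052 [ 0.5295 -0.0029  0.052 ] [0.5276 0.0529 0.052 ] 0.0558
(array([0.46815774, 0.02397019, 0.1931939 ]), array([ 0.34782239,  0.01446014, -0.93780518]))
0.04 [ 0.572  -0.0061  0.04  ] [0.5698 0.0579 0.04  ] 0.064
0.0465 [ 0.5676 -0.0048  0.0465] [0.5654 0.0565 0.0465] 0.0613
0.052 [ 0.5639 -0.0037  0.052 ] [0.5618 0.0552 0.052 ] 0.059
```

```bash
cat > arc.py <<'E'
from h import *
# rows along lid arc from theta list; uses measured pose as start
H=np.array([.6955,.0301,.042]);yaw=np.radians(1.9);ex=np.array([np.cos(yaw),np.sin(yaw),0]);ez=np.array([0,0,1.]);ey=np.cross(ez,ex)
DEL=.0288;W=.007;SC=.150;HB=.0085
def pose(th,phi,hb=HB):
    u=-np.cos(th)*ex+np.sin(th)*ez;n=np.sin(th)*ex+np.cos(th)*ez
    z=-np.sin(phi)*ex-np.cos(phi)*ez;e=np.cos(phi)*ex-np.sin(phi)*ez
    T=H+SC*u+hb*n+W*e
    return T+DEL*z, np.c_[-e,ey,z]
def rows(ths,lim=np.radians(20),start=None):
    s=observe();p=np.array(s['position']);Rm=np.array(s['tool_rot'])
    for th in ths:
        q,Rq=pose(th,min(th,lim));rv=R.from_matrix(Rm.T@Rq).as_rotvec();d=Rm.T@(q-p)
        print(round(th,3),rv.round(3),d.round(4),q.round(3));p,Rm=q,Rq
if __name__=='__main__':
    w=shot('wrist');print('front edge x',plane(w,(319.5,291),.0505),observe()['ft_force'])
    print(pose(0,0)[0]);rows(np.arange(.05,1.15,.06))
E
python3 -m jog '[[0,0,0,0,0,-0.001,0],[0,0,0,0,0,-0.001,0],[0,0,0,0,0,0,0]]' | egrep 'posi|ft_';python3 -m jog '[[0,0,0,0,0,-0.001,0],[0,0,0,0,0,-0.001,0],[0,0,0,0,0,0,0]]' | egrep 'posi|ft_'; python3 arc.py
```

```text
position: [0.5526, 0.0256, 0.0239]
ft_force: [-2.1, -0.4, 3.2]
position: [0.5527, 0.0256, 0.0259]
ft_force: [-0.5, 0.2, 4.3]
front edge x [0.54469252 0.02679931 0.0505    ] [0.2946105  0.73870097 3.09164134]
[0.55257862 0.02535881 0.0217    ]
0.05 [-0.     0.051  0.002] [ 0.0009 -0.0002 -0.003 ] [0.552 0.025 0.029]
0.11 [0.   0.06 0.  ] [ 0.001   0.     -0.0086] [0.551 0.025 0.038]
0.17 [-0.    0.06 -0.  ] [ 0.001  -0.     -0.0086] [0.551 0.025 0.046]
0.23 [0.   0.06 0.  ] [ 0.001  -0.     -0.0086] [0.552 0.025 0.055]
0.29 [-0.    0.06 -0.  ] [ 0.001   0.     -0.0086] [0.553 0.025 0.063]
0.35 [-0.     0.059 -0.   ] [ 0.0009  0.     -0.0086] [0.554 0.025 0.072]
0.41 [0. 0. 0.] [-0.0008 -0.     -0.009 ] [0.558 0.026 0.08 ]
0.47 [0. 0. 0.] [-0.0013  0.     -0.0089] [0.562 0.026 0.088]
0.53 [0. 0. 0.] [-0.0019 -0.     -0.0088] [0.567 0.026 0.096]
0.59 [0. 0. 0.] [-0.0024  0.     -0.0087] [0.572 0.026 0.103]
0.65 [0. 0. 0.] [-0.0029 -0.     -0.0085] [0.578 0.026 0.11 ]
0.71 [0. 0. 0.] [-0.0034 -0.     -0.0083] [0.584 0.026 0.117]
0.77 [0. 0. 0.] [-0.0039  0.     -0.0081] [0.591 0.027 0.123]
0.83 [0. 0. 0.] [-0.0044 -0.     -0.0079] [0.597 0.027 0.129]
0.89 [0. 0. 0.] [-0.0048  0.     -0.0076] [0.604 0.027 0.134]
0.95 [0. 0. 0.] [-0.0053 -0.     -0.0073] [0.612 0.027 0.139]
1.01 [0. 0. 0.] [-0.0057 -0.     -0.007 ] [0.62  0.028 0.144]
1.07 [0. 0. 0.] [-0.0061  0.     -0.0066] [0.628 0.028 0.148]
1.13 [0. 0. 0.] [-0.0065  0.     -0.0062] [0.636 0.028 0.152]
```

The force stays near 4 N as I back off, so the latch is out and the lid is following. Next I lead it up its arc.

```bash
python3 -m jog '[[0,0.051,0.002,0.0009,0,-0.003,0],[0,0.06,0,0.001,0,-0.0086,0],[0,0.06,0,0.001,0,-0.0086,0],[0,0.06,0,0.001,0,-0.0086,0],[0,0.06,0,0.001,0,-0.0086,0],[0,0.059,0,0.001,0,-0.0086,0],[0,0,0,0,0,0,0]]'
python3 - <<'E'
from arc import *
print(observe()['q'].round(1),observe()['wrist_torque']);rows(np.arange(.41,1.15,.06))
w=shot('wrist')
u=lambda th:-np.cos(th)*ex+np.sin(th)*ez
for th in(.25,.35,.4): print(th,proj(w,[H+.164*u(th)+s*.03*ey+.0045*(np.sin(th)*ex+np.cos(th)*ez) for s in(-1,1)]))
g=cv2.cvtColor(w['pixels'],cv2.COLOR_RGB2HSV); 
for uu in(265,300): print([(v,*g[v,uu]) for v in range(200,300,6)])
E
```

```text
time_s: 14.12
position: [0.5548, 0.0256, 0.0716]
tool_rot: [[-0.939, -0.033, -0.342], [-0.031, 0.999, -0.012], [0.342, -0.0, -0.94]]
ft_force: [2.6, -0.6, 2.2]
grip_width: -0.0002
gripper_force: 1.5
[ -7.8  39.3  68.5  -3.3  92.  -99.3] [-0.00306051 -0.40996836 -0.0277632 ]
0.41 [-0.  0.  0.] [-0.0002 -0.0001 -0.0091] [0.558 0.026 0.08 ]
0.47 [0. 0. 0.] [-0.0013  0.     -0.0089] [0.562 0.026 0.088]
0.53 [0. 0. 0.] [-0.0019 -0.     -0.0088] [0.567 0.026 0.096]
0.59 [0. 0. 0.] [-0.0024  0.     -0.0087] [0.572 0.026 0.103]
0.65 [0. 0. 0.] [-0.0029  0.     -0.0085] [0.578 0.026 0.11 ]
0.71 [0. 0. 0.] [-0.0034 -0.     -0.0083] [0.584 0.026 0.117]
0.77 [0. 0. 0.] [-0.0039  0.     -0.0081] [0.591 0.027 0.123]
0.83 [0. 0. 0.] [-0.0044 -0.     -0.0079] [0.597 0.027 0.129]
0.89 [0. 0. 0.] [-0.0048 -0.     -0.0076] [0.604 0.027 0.134]
0.95 [0. 0. 0.] [-0.0053  0.     -0.0073] [0.612 0.027 0.139]
1.01 [0. 0. 0.] [-0.0057 -0.     -0.007 ] [0.62  0.028 0.144]
1.07 [0. 0. 0.] [-0.0061  0.     -0.0066] [0.628 0.028 0.148]
1.13 [0. 0. 0.] [-0.0065  0.     -0.0062] [0.636 0.028 0.152]
0.25 [[245.38321
[... 1163 characters left out ...]
.uint8(65)), (218, np.uint8(16), np.uint8(162), np.uint8(93)), (224, np.uint8(16), np.uint8(156), np.uint8(98)), (230, np.uint8(15), np.uint8(159), np.uint8(98)), (236, np.uint8(15), np.uint8(158), np.uint8(97)), (242, np.uint8(16), np.uint8(161), np.uint8(95)), (248, np.uint8(15), np.uint8(159), np.uint8(98)), (254, np.uint8(16), np.uint8(158), np.uint8(97)), (260, np.uint8(30), np.uint8(4), np.uint8(69)), (266, np.uint8(0), np.uint8(0), np.uint8(49)), (272, np.uint8(0), np.uint8(5), np.uint8(49)), (278, np.uint8(30), np.uint8(15), np.uint8(66)), (284, np.uint8(36), np.uint8(27), np.uint8(96)), (290, np.uint8(37), np.uint8(24), np.uint8(97)), (296, np.uint8(30), np.uint8(21), np.uint8(97))]
```

Tab edge at row ~258 gives θ≈0.34, as planned. Carrying on.

```bash
python3 -m jog '[[0,0,0,-0.0002,0,-0.0091,0],[0,0,0,-0.0013,0,-0.0089,0],[0,0,0,-0.0019,0,-0.0088,0],[0,0,0,-0.0024,0,-0.0087,0],[0,0,0,-0.0029,0,-0.0085,0],[0,0,0,-0.0034,0,-0.0083,0],[0,0,0,-0.0039,0,-0.0081,0]]'
python3 - <<'E'
from arc import *
print(observe()['q'].round(1));rows(np.arange(.83,1.2,.06))
w=shot('wrist')
u=lambda th:-np.cos(th)*ex+np.sin(th)*ez
for th in(.7,.77,.85): print(th,proj(w,[H+.164*u(th)+s*.025*ey+.0045*(np.sin(th)*ex+np.cos(th)*ez) for s in(-1,1)]).round(0).tolist())
g=cv2.cvtColor(w['pixels'],cv2.COLOR_RGB2HSV)
print([(v,int(g[v,250,1])) for v in range(150,360,6)])
E
```

```text
time_s: 15.05
position: [0.5898, 0.0269, 0.1235]
tool_rot: [[-0.939, -0.033, -0.343], [-0.031, 0.999, -0.011], [0.343, 0.0, -0.939]]
ft_force: [0.4, 0.1, 2.4]
grip_width: -0.0002
gripper_force: 1.2
[ -7.3  40.   57.7  -3.2 102.1 -99.3]
0.83 [ 0.    -0.001  0.   ] [-0.0051 -0.0003 -0.0077] [0.597 0.027 0.129]
0.89 [0. 0. 0.] [-0.0048 -0.     -0.0076] [0.604 0.027 0.134]
0.95 [0. 0. 0.] [-0.0053  0.     -0.0073] [0.612 0.027 0.139]
1.01 [0. 0. 0.] [-0.0057 -0.     -0.007 ] [0.62  0.028 0.144]
1.07 [0. 0. 0.] [-0.0061 -0.     -0.0066] [0.628 0.028 0.148]
1.13 [0. 0. 0.] [-0.0065  0.     -0.0062] [0.636 0.028 0.152]
1.19 [0. 0. 0.] [-0.0069 -0.     -0.0058] [0.644 0.028 0.155]
0.7 [[252.0, 247.0], [378.0, 247.0]]
0.77 [[248.0, 268.0], [381.0, 268.0]]
0.85 [[244.0, 298.0], [385.0, 298.0]]
[(150, 146), (156, 145), (162, 145), (168, 148), (174, 147), (180, 145), (186, 143), (192, 146), (198, 143), (204, 144), (210, 146), (216, 144), (222, 147), (228, 152), (234, 13), (240, 5), (246, 0), (252, 2), (258, 2), (264, 5), (270, 5), (276, 7), (282, 7), (288, 5), (294, 6), (300, 5), (306, 3), (312, 3), (318, 8), (324, 0), (330, 8), (336, 5), (342, 7), (348, 7), (354, 7)]
```

```bash
python3 -m jog '[[0,0,0,-0.0045,0,-0.0077,0],[0,0,0,-0.0048,0,-0.0076,0],[0,0,0,-0.0053,0,-0.0073,0],[0,0,0,-0.0057,0,-0.007,0],[0,0,0,-0.0061,0,-0.0066,0],[0,0,0,-0.0065,0,-0.0062,0],[0,0,0,-0.0069,0,-0.0058,0],[0,0,0,0,0,0,0]]'
python3 - <<'E'
from arc import *
print(observe()['q'].round(1));rows(np.arange(1.25,1.4,.06))
w=shot('wrist');s=shot('scene','s5.png')
u=lambda th:-np.cos(th)*ex+np.sin(th)*ez
for th in(.9,1.,1.07,1.13): print(th,proj(w,[H+.164*u(th)+k*.025*ey for k in(-1,1)]).round(0).tolist(),proj(s,[H+.130*u(th)+k*.123*ey+.0045*(np.sin(th)*ex+np.cos(th)*ez) for k in(-1,1)]).round(0).tolist())
g=cv2.cvtColor(w['pixels'],cv2.COLOR_RGB2HSV)
print([(v,int(g[v,250,1])) for v in range(150,360,6)])
E
```

```text
time_s: 16.1
position: [0.6439, 0.0286, 0.1542]
tool_rot: [[-0.939, -0.033, -0.343], [-0.031, 0.999, -0.011], [0.343, -0.0, -0.939]]
ft_force: [0.2, 0.2, 0.1]
grip_width: 0.0001
gripper_force: 0.5
[ -6.6  44.8  42.7  -3.2 112.3 -99.2]
1.25 [-0.    -0.001  0.   ] [-0.0074 -0.0002 -0.0063] [0.653 0.029 0.158]
1.31 [0. 0. 0.] [-0.0075  0.     -0.005 ] [0.662 0.029 0.16 ]
1.37 [0. 0. 0.] [-0.0078  0.     -0.0045] [0.671 0.029 0.161]
0.9 [[257.0, 167.0], [374.0, 167.0]] [[240.0, 216.0], [376.0, 224.0]]
1.0 [[253.0, 196.0], [378.0, 196.0]] [[238.0, 215.0], [376.0, 224.0]]
1.07 [[251.0, 220.0], [380.0, 220.0]] [[237.0, 216.0], [376.0, 224.0]]
1.13 [[249.0, 243.0], [382.0, 243.0]] [[236.0, 216.0], [377.0, 225.0]]
[(150, 143), (156, 143), (162, 3), (168, 5), (174, 5), (180, 5), (186, 6), (192, 5), (198, 0), (204, 14), (210, 14), (216, 10), (222, 12), (228, 7), (234, 7), (240, 5), (246, 5), (252, 5), (258, 6), (264, 6), (270, 8), (276, 6), (282, 8), (288, 3), (294, 6), (300, 11), (306, 5), (312, 8), (318, 6), (324, 6), (330, 6), (336, 8), (342, 111), (348, 146), (354, 146)]
```

View pics/s5.png

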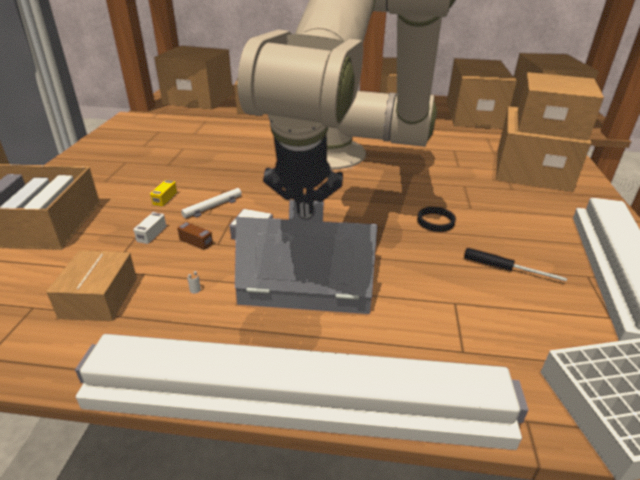

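The scene view shows the lid up, its front corners at (237,222) and (376,226), with the finger at its top edge. I'll measure the angle in the wrist view without another picture.

Run:
```python
from arc import *
w=shot('wrist');g=w['pixels'].astype(int).sum(2)//3
sat=cv2.cvtColor(w['pixels'],cv2.COLOR_RGB2HSV)[...,1]
for uu in(60,120,180,220,250,270,370,390,430,500): print(uu,[(v,int(g[v,uu]),int(sat[v,uu])) for v in range(120,400,12)])
u=lambda th:-np.cos(th)*ex+np.sin(th)*ez
for th in(.8,.9,1.,1.07,1.13): print(th,'tab',proj(w,[H+.164*u(th)+k*.03*ey for k in(-1,1)]).round(0).tolist(),'plate front',proj(w,[H+.130*u(th)+k*.123*ey for k in(-1,1)]).round(0).tolist(),'wall',proj(w,[H-.13*ex+k*.123*ey for k in(-1,1)]).round(0).tolist())
```

```text
60 [(120, 154, 142), (132, 166, 142), (144, 163, 143), (156, 163, 142), (168, 156, 144), (180, 159, 145), (192, 163, 142), (204, 160, 144), (216, 160, 146), (228, 166, 143), (240, 159, 143), (252, 146, 146), (264, 168, 140), (276, 117, 29), (288, 134, 6), (300, 152, 91), (312, 165, 141), (324, 161, 143), (336, 162, 141), (348, 166, 142), (360, 155, 143), (372, 167, 141), (384, 159, 143), (396, 130, 148)]
120 [(120, 161, 143), (132, 167, 141), (144, 166, 142), (156, 160, 144), (168, 158, 144), (180, 160, 144), (192, 162, 143), (204, 159, 145), (216, 154, 145), (228, 161, 143), (240, 161, 142), (252, 119, 150), (264, 175, 138), (276, 170, 140), (288, 134, 6), (300, 134, 8), (312, 135, 9), (324, 137, 6), (336, 172, 140), (348, 165, 141), (360, 158, 144), (372, 169, 140), (384, 158, 145), (396, 109, 152)]
180 [(120, 167, 141), (132, 166, 140), (144, 166, 141), (156, 157, 142), (168, 93, 5), (180, 122, 4), (192, 123, 4), (204, 121, 4), (216, 133, 6), (228, 133, 4), (240, 125, 4), (252, 124, 6), (264, 119, 8), (276, 112, 2), (288, 125, 8), (300, 128, 8), (312, 133, 8), (324, 134, 6), (336,
[... 2640 characters left out ...]
348, 171, 141), (360, 164, 142), (372, 174, 138), (384, 173, 140), (396, 166, 141)]
0.8 tab [[249.0, 145.0], [382.0, 145.0]] plate front [[76.0, 202.0], [557.0, 202.0]] wall [[151.0, 160.0], [483.0, 160.0]]
0.9 tab [[245.0, 168.0], [386.0, 168.0]] plate front [[65.0, 221.0], [567.0, 221.0]] wall [[151.0, 160.0], [483.0, 160.0]]
1.0 tab [[241.0, 197.0], [390.0, 197.0]] plate front [[55.0, 242.0], [577.0, 242.0]] wall [[151.0, 160.0], [483.0, 160.0]]
1.07 tab [[238.0, 221.0], [393.0, 221.0]] plate front [[48.0, 260.0], [584.0, 259.0]] wall [[151.0, 160.0], [483.0, 160.0]]
1.13 tab [[235.0, 244.0], [395.0, 244.0]] plate front [[42.0, 275.0], [589.0, 275.0]] wall [[151.0, 160.0], [483.0, 160.0]]
```

The lid's front edge at row 276 in column 60 puts θ at 1.13, fully open. The spares show at u≈220 and u≈430, which is y=±72, so the middle compartment is empty. I'll back off and go for the driver.

```bash
cat > plan.py <<'E'
from h import *
from scipy.spatial.transform import Slerp
OFF=.0475
def ori(psi_deg,phi_deg):
    "tool x heading psi (level part), lean phi: >0 tips point along +toolx-level, body leans other way"
    a=np.radians(psi_deg);f=np.radians(phi_deg);h=np.array([np.cos(a),np.sin(a),0]);up=np.array([0,0,1.])
    z=h*np.sin(f)-up*np.cos(f);x=h*np.cos(f)+up*np.sin(f)
    return np.c_[x,np.cross(z,x),z]
def tcp(G,Rt): return np.array(G)+OFF*Rt[:,2]
def rows(p1,R1,N,p0=None,Rs=None):
    s=observe();p=np.array(s['position']) if p0 is None else p0;Rm=np.array(s['tool_rot']) if Rs is None else Rs
    rv=R.from_matrix(Rm.T@R1).as_rotvec();ps=p;pp=p;Rc=Rm
    for k in range(1,N+1):
        q=p+(p1-p)*k/N;d=Rc.T@(q-pp);print((rv/N).round(4),d.round(4));pp=q;Rc=Rm@R.from_rotvec(rv*k/N).as_matrix()
E
python3 -m jog '[[0,0,0,0,0,-0.01,0],[0,0,0,0,0,-0.02,0],[0,0,0,0,0,-0.04,0],[0,0,0,0,0,-0.03,0],[0,0,0,0,0,0,0]]'
python3 - <<'E'
from plan import *
Rt=ori(172.5,-36)
G=np.array([.5005,-.3455,.12]);p=tcp(G,Rt);print('target',p,Rt[:,2],observe()['position'])
rows(p,Rt,10)
E
```

```text
time_s: 16.88
position: [0.6785, 0.0298, 0.2506]
tool_rot: [[-0.94, -0.033, -0.338], [-0.031, 0.999, -0.012], [0.339, -0.001, -0.941]]
ft_force: [0.1, -0.1, -1.2]
grip_width: 0.0001
gripper_force: 0.0
target [ 0.52818094 -0.34914427  0.08157169] [ 0.58275667 -0.07672137 -0.80901699] [0.67853735 0.02975375 0.25063361]
[ 0.0023 -0.0971  0.0169] [ 0.0096 -0.0374  0.0214]
[ 0.0023 -0.0971  0.0169] [ 0.011  -0.0375  0.0205]
[ 0.0023 -0.0971  0.0169] [ 0.0123 -0.0376  0.0195]
[ 0.0023 -0.0971  0.0169] [ 0.0135 -0.0378  0.0183]
[ 0.0023 -0.0971  0.0169] [ 0.0146 -0.038   0.017 ]
[ 0.0023 -0.0971  0.0169] [ 0.0155 -0.0382  0.0157]
[ 0.0023 -0.0971  0.0169] [ 0.0163 -0.0385  0.0142]
[ 0.0023 -0.0971  0.0169] [ 0.017  -0.0387  0.0127]
[ 0.0023 -0.0971  0.0169] [ 0.0175 -0.039   0.0111]
[ 0.0023 -0.0971  0.0169] [ 0.0178 -0.0392  0.0095]
```

```bash
python3 -m jog '[[0,0,0,0,-0.04,0,0],[0,0,0,0,-0.05,0,0],[0,0,0,0,-0.05,0,30],[0,0,0,0,-0.02,0,65]]'
python3 - <<'E'
from plan import *
Rt=ori(172.5,-36)
G=np.array([.5005,-.3455,.12]);p=tcp(G,Rt)
rows(p,Rt,10)
E
```

```text
time_s: 17.38
position: [0.6824, -0.1328, 0.2475]
tool_rot: [[-0.938, -0.03, -0.345], [-0.029, 1.0, -0.01], [0.345, 0.001, -0.939]]
ft_force: [-0.7, 0.5, -0.3]
grip_width: 0.0361
gripper_force: 0.0
[ 0.0024 -0.0978  0.0166] [ 0.0094 -0.0212  0.0211]
[ 0.0024 -0.0978  0.0166] [ 0.011  -0.0213  0.0202]
[ 0.0024 -0.0978  0.0166] [ 0.0126 -0.0214  0.0191]
[ 0.0024 -0.0978  0.0166] [ 0.014  -0.0216  0.0178]
[ 0.0024 -0.0978  0.0166] [ 0.0154 -0.0218  0.0164]
[ 0.0024 -0.0978  0.0166] [ 0.0165 -0.022   0.0149]
[ 0.0024 -0.0978  0.0166] [ 0.0175 -0.0223  0.0133]
[ 0.0024 -0.0978  0.0166] [ 0.0184 -0.0226  0.0116]
[ 0.0024 -0.0978  0.0166] [ 0.0191 -0.0228  0.0098]
[ 0.0024 -0.0978  0.0166] [ 0.0195 -0.0231  0.008 ]
```

```bash
python3 -m jog '[[0.0024,-0.098,0.0166,0.0094,-0.0212,0.0211,65],[0.0024,-0.098,0.0166,0.011,-0.0213,0.02,65],[0.0024,-0.098,0.0166,0.0126,-0.0214,0.019,65],[0.0024,-0.098,0.0166,0.014,-0.0216,0.018,65],[0.0024,-0.098,0.0166,0.0154,-0.0218,0.0164,65],[0.0024,-0.098,0.0166,0.0165,-0.022,0.015,65],[0.0024,-0.098,0.0166,0.0175,-0.0223,0.0133,65],[0.0024,-0.098,0.0166,0.0184,-0.0226,0.0116,65],[0.0024,-0.098,0.0166,0.019,-0.0228,0.0098,65],[0.0024,-0.098,0.0166,0.0195,-0.023,0.008,65]]'; python3 -m jog '[[0,0,0,0,0,0,65]]' >/dev/null
python3 - <<'E'
from plan import *
Rt=ori(172.5,-36);s=observe();print(s['q'].round(1))
G=np.array([.5005,-.3455,.12])
w=shot('wrist','w6.png');g=w['pixels'];h=cv2.cvtColor(g,cv2.COLOR_RGB2HSV)
m=((h[...,1]<45)&(h[...,2]>110)).astype(np.uint8)
n,l,st,c=cv2.connectedComponentsWithStats(m)
for i in range(1,n):
    if st[i,4]>400: print(st[i],c[i].round(0))
e=R.from_euler('z',-7.5,degrees=True).as_matrix()
print('pred top corners',proj(w,[[.5005,-.3455,0.034]+e@[a*.038,b*.015,0] for a,b in((-1,-1),(-1,1),(1,1),(1,-1))]).round(0).tolist())
z=np.array(s['tool_rot'])[:,2];print('G now',np.array(s['position'])-OFF*z,'TCP->G px',proj(w,np.array(s['position'])-OFF*z))
E
```

```text
time_s: 18.62
position: [0.5389, -0.3453, 0.0915]
tool_rot: [[-0.811, 0.145, 0.567], [0.122, 0.989, -0.078], [-0.572, 0.006, -0.82]]
ft_force: [0.9, -0.1, -0.5]
grip_width: 0.055
gripper_force: 0.0
[ -54.3   27.5   96.1   41.5   38.6 -165.2]
[  269    19    73   168 10164] [306. 103.]
[466 101  43  38 759] [487. 120.]
[568 130  46  33 613] [590. 146.]
[ 528  240   40   45 1075] [546. 261.]
[ 298  277   55   32 1384] [325. 293.]
[  445   319   195   147 13180] [572. 367.]
[   0  328  177  137 6922] [ 62. 384.]
[  231   370   178    85 11634] [318. 410.]
[ 131  443   45   37 1111] [157. 465.]
[ 463  443   45   37 1114] [481. 465.]
pred top corners [[264.0, 61.0], [339.0, 60.0], [335.0, 189.0], [281.0, 189.0]]
G now [ 0.51215493 -0.34211333  0.13040715] TCP->G px [[315.97482204 340.48605659]]
```

View pics/w6.png

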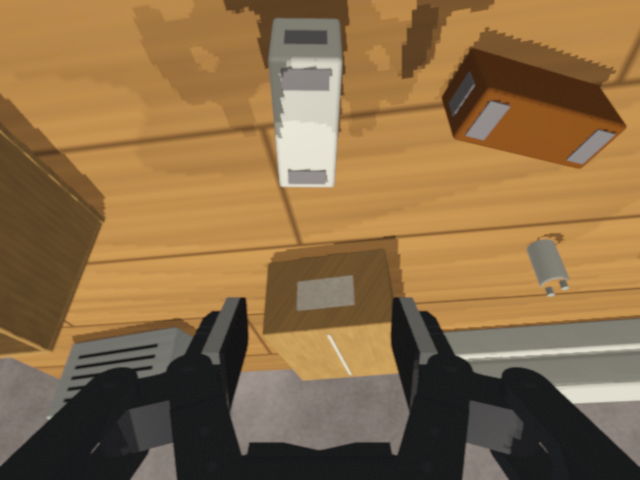

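The driver is clear at (308,103): its top face runs from row 67 to 187 and fits the prediction within 2 mm. The open pads are at (230,300) and (410,300). Joint 6 is near its limit, so I'll ease the yaw and tilt a little.

Run:
```python
from plan import *
Rt=ori(167.5,-33)
p=tcp([.5005,-.3445,.06],Rt);rows(p,Rt,3)
```

```text
[0.0153 0.0104 0.0221] [ 0.0174 -0.0022  0.0172]
[0.0153 0.0104 0.0221] [ 0.0171 -0.0023  0.0174]
[0.0153 0.0104 0.0221] [ 0.0169 -0.0025  0.0176]
```

```bash
python3 -m jog '[[0.0153,0.0104,0.0221,0.0174,-0.0022,0.0172,65],[0.0153,0.0104,0.0221,0.0171,-0.0023,0.0174,65],[0.0153,0.0104,0.0221,0.0169,-0.0025,0.0176,65],[0,0,0,0,0,0,65],[0,0,0,0,0,0,65]]'
python3 - <<'E'
from plan import *
Rt=ori(167.5,-33)
print(observe()['q'].round(1));p=tcp([.5005,-.3445,.025],Rt);rows(p,Rt,3)
s=observe();print(np.array(s['position'])-OFF*np.array(s['tool_rot'])[:,2])
E
```

```text
time_s: 19.42
position: [0.5337, -0.3501, 0.0288]
tool_rot: [[-0.825, 0.223, 0.52], [0.188, 0.975, -0.119], [-0.533, -0.001, -0.846]]
ft_force: [0.2, -0.0, 0.7]
grip_width: 0.0555
gripper_force: 0.0
[ -53.    32.8   99.    43.7   29.8 -165.2]
[-0.0014 -0.0045 -0.0016] [ 0.01   -0.0006  0.0109]
[-0.0014 -0.0045 -0.0016] [ 0.01   -0.0006  0.0109]
[-0.0014 -0.0045 -0.0016] [ 0.0101 -0.0006  0.0108]
[ 0.5090316  -0.34446155  0.06900688]
```

Tilted here, joint 6 stays on its limit and joint 5 runs low. I'll pick the driver up with a vertical grip instead, set it down left of the case, and regrip it tilted there.

Run:
```python
from plan import *
Rt=ori(171,0)
p=tcp([.5005,-.3445,.08],Rt);rows(p,Rt,5)
```

```text
[-0.004   0.1124 -0.0131] [ 0.0053 -0.0004 -0.0042]
[-0.004   0.1124 -0.0131] [ 0.0057 -0.0003 -0.0036]
[-0.004   0.1124 -0.0131] [ 0.0061 -0.0002 -0.0029]
[-0.004   0.1124 -0.0131] [ 0.0064 -0.0001 -0.0022]
[-0.004   0.1124 -0.0131] [ 0.0066 -0.     -0.0015]
```

```bash
python3 -m jog '[[-0.004,0.1124,-0.0131,0.0053,-0.0004,-0.0042,65],[-0.004,0.1124,-0.0131,0.0057,-0.0003,-0.0036,65],[-0.004,0.1124,-0.0131,0.0061,-0.0002,-0.0029,65],[-0.004,0.1124,-0.0131,0.0064,0,-0.0022,65],[-0.004,0.1124,-0.0131,0.0066,0,-0.0015,65],[0,0,0,0,0,0,65],[0,0,0,0,0,0,65]]'
python3 - <<'E'
from plan import *
Rt=ori(171,0);s=observe();print(s['q'].round(1))
p=tcp([.5005,-.3445,.023],Rt);rows(p,Rt,3)
w=shot('wrist');h=cv2.cvtColor(w['pixels'],cv2.COLOR_RGB2HSV);m=((h[...,1]<45)&(h[...,2]>110)).astype(np.uint8)
n,l,st,c=cv2.connectedComponentsWithStats(m)
for i in range(1,n):
    if st[i,4]>800: print(st[i],c[i].round(0))
e=R.from_euler('z',-9,degrees=True).as_matrix()
print('pred',proj(w,[[.5005,-.3445,0.034]+e@[a*.038,b*.015,0] for a,b in((-1,-1),(-1,1),(1,1),(1,-1))]).round(0).tolist())
for v in range(150,340,20): 
    r=np.flatnonzero(m[v,200:440]);print(v,r[[0,-1]]+200 if len(r) else None,len(r))
E
```

```text
time_s: 20.3
position: [0.4997, -0.3445, 0.0317]
tool_rot: [[-0.987, 0.159, 0.001], [0.159, 0.987, 0.002], [-0.001, 0.002, -1.0]]
ft_force: [0.5, 0.5, -0.2]
grip_width: 0.0556
gripper_force: 0.0
[-4.580e+01  3.680e+01  7.830e+01  1.000e-01  6.490e+01 -1.267e+02]
[ 0.0006  0.0003 -0.0009] [-0.0003  0.      0.0187]
[ 0.0006  0.0003 -0.0009] [-0.0003  0.      0.0187]
[ 0.0006  0.0003 -0.0009] [-0.0003  0.      0.0187]
[ 377    0  105  110 5250] [426.  49.]
[ 282  188   67  165 9495] [316. 274.]
[481 245  36  43 895] [498. 266.]
[596 276  39  41 835] [615. 296.]
pred [[282.0, 206.0], [352.0, 206.0], [348.0, 356.0], [287.0, 356.0]]
150 None 0
170 None 0
190 [287 343] 57
210 [282 348] 67
230 [282 348] 22
250 [283 347] 65
270 [283 347] 65
290 [284 347] 64
310 [285 346] 62
330 [285 346] 62
```

```bash
python3 -m jog '[[0,0,0,0,0,0.02,65],[0,0,0,0,0,0.02,65],[0,0,0,0,0,0.01,65],[0,0,0,0,0,0,65]]' 30| egrep 'pos|ft_' ; python3 -m jog '[[0,0,0,0,0,0.005,65],[0,0,0,0,0,0,65]]'| egrep 'pos|ft_'
```

```text
position: [0.4993, -0.3445, -0.0189]
ft_force: [-0.0, -0.4, -0.1]
position: [0.4997, -0.3446, -0.0235]
ft_force: [0.4, 1.1, 0.7]
```

```bash
python3 -m jog '[[0,0,0,0,0,0,20],[0,0,0,0,0,0,10],[0,0,0,0,0,0,10],[0,0,0,0,0,0,10],[0,0,0,0,0,0,10]]' 45 ; python3 -m jog '[[0,0,0,0,0,-0.01,10],[0,0,0,0,0,-0.03,10],[0,0,0,0,0,-0.04,10],[0,0,0,0,0,-0.03,10],[0,0,0,0,0,0,10]]'
python3 - <<'E'
from plan import *
Rt=ori(200,0);print(observe()['q'].round(1))
p=tcp([.60,.25,.16],Rt);s=observe();print(p-s['position'])
goto(p,Rt)
im=shot('top','t7.png')
E
```

```text
time_s: 21.72
position: [0.5, -0.3449, -0.0231]
tool_rot: [[-0.987, 0.159, 0.0], [0.159, 0.987, 0.001], [0.0, 0.001, -1.0]]
ft_force: [-0.1, 0.5, 5.5]
grip_width: 0.0293
gripper_force: 46.4
time_s: 22.35
position: [0.5004, -0.3453, 0.0884]
tool_rot: [[-0.987, 0.159, 0.002], [0.159, 0.987, -0.001], [-0.002, -0.0, -1.0]]
ft_force: [0.4, 0.0, -3.2]
grip_width: 0.0291
gripper_force: 45.7
[-4.580e+01  3.310e+01  7.470e+01  1.000e-01  7.210e+01 -1.266e+02]
[0.09960744 0.59529969 0.02414366]
shift tool [-0.0036  0.6036 -0.0243]
rotvec tool [-0.0009  0.0021 -0.509 ] shift in new axes [-0.2972  0.5253 -0.0241]
```

```bash
python3 -m jog '[[0,0,0,0.007,0.028,-0.0025,10],[0,0,0,0.014,0.055,-0.0025,10],[0,0,0,0.014,0.055,-0.0025,10],[0,0,0,0.014,0.055,-0.0025,10],[0,0,0,0.014,0.055,-0.0025,10],[0,0,0,0.014,0.055,-0.0025,10],[0,0,0,0.014,0.055,-0.0025,10],[0,0,0,0.014,0.055,-0.0025,10],[0,0,0,0.014,0.055,-0.0025,10],[0,0,0,0.014,0.055,-0.0025,10]]';  python3 - <<'E'
from plan import *
Rt=ori(200,0);p=tcp([.60,.25,.10],Rt);print(observe()['q'].round(1))
rows(p,Rt,6)
E
```

```text
time_s: 23.65
position: [0.4505, 0.1943, 0.111]
tool_rot: [[-0.987, 0.16, -0.004], [0.159, 0.987, 0.002], [0.004, 0.001, -1.0]]
ft_force: [1.6, 0.2, -1.3]
grip_width: 0.0295
gripper_force: 45.5
[  9.4  21.3  91.9   0.1  67.  -71.5]
[ 0.0003 -0.0006 -0.0849] [-0.0232  0.0131  0.0097]
[ 0.0003 -0.0006 -0.0849] [-0.0242  0.0111  0.0097]
[ 0.0003 -0.0006 -0.0849] [-0.025   0.009   0.0097]
[ 0.0003 -0.0006 -0.0849] [-0.0257  0.0069  0.0097]
[ 0.0003 -0.0006 -0.0849] [-0.0262  0.0047  0.0097]
[ 0.0003 -0.0006 -0.0849] [-0.0265  0.0025  0.0097]
```

```bash
python3 -m jog '[[0,0,-0.085,-0.0232,0.013,0.0097,10],[0,0,-0.085,-0.0242,0.011,0.0097,10],[0,0,-0.085,-0.025,0.009,0.0097,10],[0,0,-0.085,-0.0257,0.007,0.0097,10],[0,0,-0.085,-0.0262,0.0047,0.0097,10],[0,0,-0.085,-0.0265,0.0025,0.0097,10],[0,0,0,0,0,0,10],[0,0,0,0,0.0,0,10]]';  python3 - <<'E'
from plan import *
s=observe();Rt=ori(200,0);p=tcp([.60,.25,.027],Rt);print(s['q'].round(1));goto(p,Rt)
E
```

```text
time_s: 24.65
position: [0.6003, 0.2481, 0.0531]
tool_rot: [[-0.94, -0.342, -0.003], [-0.342, 0.94, 0.001], [0.003, 0.003, -1.0]]
ft_force: [0.6, -0.6, -1.8]
grip_width: 0.0294
gripper_force: 45.5
[ 12.   39.1  69.1   0.1  72.  -98.1]
shift tool [-0.0006  0.0017  0.0736]
rotvec tool [ 0.0025 -0.0027 -0.    ] shift in new axes [-0.0004  0.0019  0.0736]
```

```bash
python3 -m jog '[[0.0025,-0.0025,0,0,0,0.03,10],[0,0,0,0,0,0.03,10],[0,0,0,0,0,0.012,10],[0,0,0,0,0,0.001,10],[0,0,0,0,0,0,10]]' | egrep 'pos|ft_'; python3 -m jog '[[0,0,0,0,0,0.0015,10],[0,0,0,0,0,0.0015,10],[0,0,0,0,0,0,10]]' | egrep 'pos|ft_'
```

```text
position: [0.6021, 0.2486, -0.0175]
ft_force: [-0.3, -0.1, -2.3]
position: [0.6015, 0.2484, -0.0217]
ft_force: [0.8, 0.2, -2.6]
```

```bash
python3 -m jog '[[0,0,0,0,0,0.0012,10],[0,0,0,0,0,0,10]]' | egrep 'pos|ft_';python3 -m jog '[[0,0,0,0,0,0.0005,10],[0,0,0,0,0,0,10]]' | egrep 'pos|ft_'
```

```text
position: [0.6015, 0.2485, -0.023]
ft_force: [-0.5, 0.5, -1.2]
position: [0.6016, 0.2485, -0.0231]
ft_force: [-2.0, -1.3, 2.7]
```

```bash
python3 -m jog '[[0,0,0,0,0,0,40],[0,0,0,0,0,0,65],[0,0,0,0,0,0,65],[0,0,0,0,0,-0.02,65],[0,0,0,0,0,-0.04,65],[0,0,0,0,0,0,65]]';  python3 - <<'E'
from plan import *
s=observe();Rt=ori(199.8,-36);p=tcp([.6015,.2485,.06],Rt);rows(p,Rt,5)
w=shot('wrist');h=cv2.cvtColor(w['pixels'],cv2.COLOR_RGB2HSV);m=((h[...,1]<45)&(h[...,2]>110)).astype(np.uint8)
for v in range(150,380,20): 
    r=np.flatnonzero(m[v,240:400]);print(v,r[[0,-1]]+240 if len(r) else None,len(r))
e=R.from_euler('z',20,degrees=True).as_matrix()
print('pred',proj(w,[[.6015,.2485,0.034]+e@[a*.038,b*.015,0] for a,b in((-1,-1),(-1,1),(1,1),(1,-1))]).round(0).tolist())
E
```

```text
time_s: 26.9
position: [0.6031, 0.2488, 0.0398]
tool_rot: [[-0.939, -0.343, 0.009], [-0.343, 0.939, 0.002], [-0.009, -0.001, -1.0]]
ft_force: [0.1, 0.9, -0.4]
grip_width: 0.0556
gripper_force: 0.0
[ 0.     -0.1239  0.0009] [-0.0052  0.      0.0037]
[ 0.     -0.1239  0.0009] [-0.0047  0.      0.0043]
[ 0.     -0.1239  0.0009] [-0.0042  0.      0.0049]
[ 0.     -0.1239  0.0009] [-0.0035  0.      0.0053]
[ 0.     -0.1239  0.0009] [-0.0029  0.      0.0057]
150 None 0
170 None 0
190 [290 349] 60
210 [288 351] 20
230 [288 351] 64
250 [289 350] 62
270 [290 350] 61
290 [290 349] 60
310 [290 348] 59
330 [291 348] 58
350 None 0
370 None 0
pred [[283.0, 195.0], [350.0, 195.0], [346.0, 340.0], [287.0, 340.0]]
```

```bash
python3 -m jog '[[0,-0.124,0,-0.0052,0,0.0037,65],[0,-0.124,0,-0.0047,0,0.0043,65],[0,-0.124,0,-0.0042,0,0.0049,65],[0,-0.124,0,-0.0035,0,0.0053,65],[0,-0.124,0,-0.0029,0,0.0057,65],[0,0,0,0,0,0,65]]';  python3 - <<'E'
from plan import *
s=observe();print(s['q'].round(1),np.array(s['position'])-OFF*np.array(s['tool_rot'])[:,2]);Rt=ori(199.8,-36);p=tcp([.6015,.249,.026],Rt);rows(p,Rt,3)
E
```

```text
time_s: 27.7
position: [0.6235, 0.2578, 0.016]
tool_rot: [[-0.77, -0.344, 0.537], [-0.28, 0.939, 0.2], [-0.573, 0.004, -0.82]]
ft_force: [0.9, -0.4, -0.0]
grip_width: 0.0556
gripper_force: 0.0
[   9.8   35.6   97.8   26.8   13.6 -124.6] [0.59799207 0.24829641 0.05494435]
[ 0.0022 -0.0062  0.001 ] [ 0.0043 -0.0003  0.0086]
[ 0.0022 -0.0062  0.001 ] [ 0.0043 -0.0003  0.0086]
[ 0.0022 -0.0062  0.001 ] [ 0.0044 -0.0003  0.0085]
```

Run:
```python
from plan import *
Rt=ori(199.8,-29);G=np.array([.5874,.2436,.026])
print('up:');p=tcp(G+[0,0,.035],Rt);rows(p,Rt,3);print('down');rows(tcp(G,Rt),Rt,3,p,Rt)
```

```text
up:
[0.0021 0.0346 0.0011] [ 0.0036 -0.0003 -0.0039]
[0.0021 0.0346 0.0011] [ 0.0038 -0.0004 -0.0038]
[0.0021 0.0346 0.0011] [ 0.0039 -0.0004 -0.0037]
down
[0. 0. 0.] [0.0057 0.     0.0102]
[0. 0. 0.] [0.0057 0.     0.0102]
[0. 0. 0.] [0.0057 0.     0.0102]
```

```bash
python3 -m jog '[[0.002,0.0346,0.001,0.0036,-0.0003,-0.0039,65],[0.002,0.0346,0.001,0.0038,-0.0004,-0.0038,65],[0.002,0.0346,0.001,0.0039,-0.0004,-0.0037,65],[0,0,0,0.0057,0,0.0102,65],[0,0,0,0.0057,0,0.0102,65],[0,0,0,0,0,0,65]]';  python3 - <<'E'
from plan import *
s=observe();print(s['q'].round(1),np.array(s['position'])-OFF*np.array(s['tool_rot'])[:,2]);Rt=ori(199.8,-29);G=np.array([.5874,.2436,.026]);rows(tcp(G,Rt),Rt,2)
E
```

```text
time_s: 28.45
position: [0.6106, 0.2516, -0.0035]
tool_rot: [[-0.821, -0.339, 0.458], [-0.297, 0.941, 0.165], [-0.487, -0.001, -0.873]]
ft_force: [-0.4, -0.4, -0.7]
grip_width: 0.0556
gripper_force: 0.0
[  10.1   36.7   96.2   14.7   18.9 -112.5] [0.58877465 0.24376747 0.03794722]
[-0.0002  0.0013  0.0005] [0.0036 0.0002 0.0049]
[-0.0002  0.0013  0.0005] [0.0036 0.0002 0.0049]
```

```bash
python3 -m jog '[[0,0,0,0.0036,0,0.0049,65],[0,0,0,0.0036,0,0.0049,65],[0,0,0,0,0,0,65]]' | egrep 'pos|ft_'; python3 -m jog '[[0,0,0,0,0,0,30],[0,0,0,0,0,0,10],[0,0,0,0,0,0,10],[0,0,0,0,0,0,10],[0,0,0,0,0,0,10]]' 45;  python3 - <<'E'
from plan import *
s=observe();print(s['q'].round(1),np.array(s['position'])-OFF*np.array(s['tool_rot'])[:,2]);goto([.55,.22,.15])
E
```

```text
position: [0.6096, 0.2512, -0.0142]
ft_force: [-0.3, 0.0, 0.1]
time_s: 29.45
position: [0.61, 0.2514, -0.0132]
tool_rot: [[-0.819, -0.34, 0.462], [-0.297, 0.941, 0.165], [-0.491, -0.001, -0.871]]
ft_force: [-3.2, -1.2, 5.1]
grip_width: 0.0292
gripper_force: 46.4
[  10.    37.6   96.9   16.2   17.2 -114.1] [0.58810388 0.24352578 0.02814461]
shift tool [-0.0216 -0.0094 -0.1752]
```

```bash
python3 -m jog '[[0,0,0,-0.01,0,-0.017,10],[0,0,0,-0.0196,0,-0.0348,10],[0,0,0,-0.018,0,-0.03,10],[0,0,0,0,0,0,10]]';  python3 - <<'E'
from plan import *
s=observe();print(s['q'].round(1),np.array(s['position'])-OFF*np.array(s['tool_rot'])[:,2]);Rt=ori(181.9,-29.4);rows(tcp([.580,.0262,.112],Rt),Rt,7)
E
```

```text
time_s: 29.95
position: [0.6122, 0.2521, 0.0833]
tool_rot: [[-0.818, -0.34, 0.465], [-0.296, 0.941, 0.166], [-0.494, -0.002, -0.87]]
ft_force: [0.0, 0.3, -1.4]
grip_width: 0.0291
gripper_force: 45.6
[  10.1   28.8   92.     9.4   30.3 -106.7] [0.59016361 0.24421091 0.12456741]
[0.0218 0.0005 0.0391] [ 0.0115 -0.0298 -0.0044]
[0.0218 0.0005 0.0391] [ 0.0103 -0.0303 -0.0037]
[0.0218 0.0005 0.0391] [ 0.0091 -0.0308 -0.003 ]
[0.0218 0.0005 0.0391] [ 0.0079 -0.0312 -0.0024]
[0.0218 0.0005 0.0391] [ 0.0067 -0.0315 -0.0017]
[0.0218 0.0005 0.0391] [ 0.0054 -0.0318 -0.001 ]
[0.0218 0.0005 0.0391] [ 0.0042 -0.032  -0.0003]
```

```bash
python3 -m jog '[[0.0218,0.0005,0.039,0.0115,-0.0298,-0.0044,10],[0.0218,0.0005,0.039,0.0103,-0.0303,-0.0037,10],[0.0218,0.0005,0.039,0.0091,-0.0308,-0.003,10],[0.0218,0.0005,0.039,0.0079,-0.0312,-0.0024,10],[0.0218,0.0005,0.039,0.0067,-0.0315,-0.0017,10],[0.0218,0.0005,0.0395,0.0054,-0.0318,-0.001,10],[0.0218,0.0005,0.0395,0.0042,-0.032,-0.0003,10],[0,0,0,0,0,0,10]]';  python3 - <<'E'
from plan import *
s=observe();print(s['q'].round(1),np.array(s['position'])-OFF*np.array(s['tool_rot'])[:,2]);Rt=ori(181.9,-29.4)
A=tcp([.593,.0267,.080],Rt);B=tcp([.6112,.0274,.048],Rt);C=tcp([.6112,.0274,.034],Rt)
rows(A,Rt,2);rows(B,Rt,2,A,Rt);rows(C,Rt,2,B,Rt)
w=shot('wrist','w8.png');sc=shot('scene','s8.png')
E
```

```text
time_s: 30.95
position: [0.6013, 0.0252, 0.0667]
tool_rot: [[-0.874, -0.03, 0.484], [-0.026, 1.0, 0.015], [-0.484, 0.0, -0.875]]
ft_force: [-0.0, -0.3, -1.8]
grip_width: 0.0294
gripper_force: 45.5
[ -12.1   25.8  102.    16.    24.8 -116.8] [0.57827139 0.02449353 0.10826718]
[-0.0007 -0.0037 -0.0013] [0.0002 0.0009 0.0159]
[-0.0007 -0.0037 -0.0013] [0.0003 0.0009 0.0159]
[0. 0. 0.] [-0.0001  0.      0.0184]
[0. 0. 0.] [-0.0001  0.      0.0184]
[0. 0. 0.] [ 0.0034 -0.      0.0061]
[0. 0. 0.] [ 0.0034 -0.      0.0061]
```

```bash
python3 -m jog '[[0,-0.0037,-0.001,0.0002,0.0009,0.0159,10],[0,-0.0037,-0.001,0.0003,0.0009,0.0159,10],[0,0,0,0,0,0.0184,10],[0,0,0,0,0,0.0184,10],[0,0,0,0,0,0,10]]';  python3 - <<'E'
from plan import *
s=observe();print(s['q'].round(1),np.array(s['position'])-OFF*np.array(s['tool_rot'])[:,2],s['ft_force']);Rt=ori(181.9,-29.4)
C=tcp([.6112,.0274,.034],Rt)
rows(C,Rt,2)
E
```

```text
time_s: 31.68
position: [0.6351, 0.0301, 0.0065]
tool_rot: [[-0.871, -0.035, 0.491], [-0.031, 0.999, 0.017], [-0.491, -0.001, -0.871]]
ft_force: [-0.4, -0.2, -1.4]
grip_width: 0.0291
gripper_force: 45.4
[ -10.8   34.1  100.1   20.5   18.  -120.8] [0.61177301 0.02932883 0.04784037] [-0.44206628 -0.23907562 -1.35311673]
[0.0001 0.0002 0.0012] [ 0.0037 -0.001   0.0059]
[0.0001 0.0002 0.0012] [ 0.0037 -0.001   0.0059]
```

```bash
python3 -m jog '[[0,0,0,0.0037,-0.001,0.0059,10],[0,0,0,0.0037,-0.001,0.0059,10],[0,0,0,0,0,0,10]]'|egrep 'pos|ft_'; python3 -m jog '[[0,0,0,0.0005,0,0.0009,10],[0,0,0,0,0,0,10]]'|egrep 'pos|ft_|rot';python3 -m jog '[[0,0,0,0.0005,0,0.0009,10],[0,0,0,0,0,0,10]]'|egrep 'pos|ft_|rot'
```

```text
position: [0.6344, 0.0274, -0.0057]
ft_force: [-0.2, -0.1, -2.2]
position: [0.6349, 0.0274, -0.006]
tool_rot: [[-0.869, -0.035, 0.494], [-0.031, 0.999, 0.016], [-0.494, -0.002, -0.869]]
ft_force: [-0.2, 0.1, -1.3]
position: [0.6348, 0.0275, -0.0073]
tool_rot: [[-0.869, -0.035, 0.493], [-0.031, 0.999, 0.016], [-0.494, -0.002, -0.87]]
ft_force: [-0.1, -0.4, -0.7]
```

```bash
python3 -m jog '[[0,0,0,0.0004,0,0.0007,10],[0,0,0,0,0,0,10]]'|egrep 'pos|ft_';python3 -m jog '[[0,0,0,0.0003,0,0.0005,10],[0,0,0,0,0,0,10]]'|egrep 'pos|ft_'
```

```text
position: [0.6348, 0.0275, -0.0082]
ft_force: [1.0, 0.3, -2.5]
position: [0.6348, 0.0275, -0.0087]
ft_force: [1.0, 0.6, -2.0]
```

```bash
python3 -m jog '[[0,0,0,0.0003,0,0.0005,10],[0,0,0,0,0,0,10]]'|egrep 'pos|ft_';python3 -m jog '[[0,0,0,0.0003,0,0.0005,10],[0,0,0,0,0,0,10]]'|egrep 'pos|ft_'
```

```text
position: [0.6349, 0.0274, -0.0091]
ft_force: [-0.7, -0.3, 0.8]
position: [0.635, 0.0274, -0.0091]
ft_force: [-3.6, 0.0, 6.0]
```

```bash
python3 -m jog '[[0,0,0,0,0,0,30],[0,0,0,0,0,0,43],[0,0,0,0,0,0,43],[0,0,0,0,0,0,43]]'|egrep 'pos|ft_|gr'; python3 -m jog '[[0,0,0,0,0,-0.01,43],[0,0,0,0,0,-0.03,43],[0,0,0,0,0,-0.05,43],[0,0,0,0,0,-0.05,43],[0,0,0,0,0,0,43]]'
python3 - <<'E'
from plan import *
w=shot('wrist','w9.png');s=observe();print(s['q'].round(1))
h=cv2.cvtColor(w['pixels'],cv2.COLOR_RGB2HSV);m=((h[...,1]<45)&(h[...,2]>100)).astype(np.uint8)
ya=np.radians(1.9);ex=np.array([np.cos(ya),np.sin(ya),0]);ey=np.array([-np.sin(ya),np.cos(ya),0]);O=np.array([.6305,.028,0])
for y in(-.072,0,.072):
  print(y,'pred top corners',proj(w,[O+(a*.038-(.005 if y==0 else 0))*ex+(y+b*.015)*ey+[0,0,.038] for a,b in((-1,-1),(-1,1),(1,1),(1,-1))]).round(0).tolist())
for v in range(60,330,14): print(v,''.join('#' if m[v,u] and w['pixels'][v,u].sum()>420 else ('+' if m[v,u] else ('o' if h[v,u,1]>90 else '.')) for u in range(60,600,6)))
E
```

```text
position: [0.6349, 0.0274, -0.0099]
ft_force: [-0.5, 0.9, -0.4]
grip_width: 0.0371
gripper_force: 0.0
time_s: 34.67
position: [0.5655, 0.0251, 0.1155]
tool_rot: [[-0.866, -0.034, 0.498], [-0.031, 0.999, 0.014], [-0.499, -0.003, -0.867]]
ft_force: [0.4, -0.2, 0.2]
grip_width: 0.0364
gripper_force: 0.0
[ -13.3   18.4  104.6   15.4   29.  -116.9]
-0.072 pred top corners [[183.0, 203.0], [230.0, 203.0], [245.0, 272.0], [207.0, 272.0]]
0 pred top corners [[295.0, 198.0], [342.0, 198.0], [338.0, 269.0], [299.0, 269.0]]
0.072 pred top corners [[408.0, 204.0], [455.0, 204.0], [430.0, 273.0], [392.0, 273.0]]
60 ###+oooooooooooooooooooooooooooooooooooooooooooooooooooooooooooooooooooooooooooooooooooooo
74 oooooooooooooooooooooooooooooooooooooooooooooooooooooooooooooooooooooooooooooooooooooooooo
88 oooooooooooooooooooooooooooooooooooooooooooooooooooooooooooooooooooooooooooooooooooooooooo
102 oooooooooooooooooooooooooooooooooooooooooooooooooooooooooooooooooooooooooooooooooooooooooo
116 oooooooooooooooooooooooooooooooooooooooooooooooooooooooooooooooooooooooooooooooooooooooooo
130 ooooooooooooooooo
[... 703 characters left out ...]
++########+++.....#oooooooooooooooo
242 ##+ooooooooooo#+....++++#######+++++..oo#######ooo.++++++#######+++.....+ooooooooooooooooo
256 #.ooooooooooooo.#....+++#######+++++++..+######....+++++#######+++.....+oooooooooooooooooo
270 ooooooooooooooooo#...+++++++++++++++++++++++++++++++++++#++++#+++++...+ooooooooooooooooooo
284 oooooooooooooooooo#.++++++++++++++++++++++++++++++++++++++++++++++++.ooooooooooooooooooooo
298 ooooooooooooooooooo....+++++..+++++....+++++++..+.+..++.+.++++++..+..ooooooooooooooooooooo
312 ooooooooooooooooo...............++...................+++..............oooooooooooooooooooo
326 oooooooooooooooo...............++.....................+++..............ooooooooooooooooooo
```

The wrist mask shows three bars lying side by side lengthwise. The new one is at u≈300–342, rows 186–262, on the coloured liner in the middle compartment. Next is the lid: I'll go up and over, behind it.

```bash
python3 -m jog '[[0,0,0,-0.02,0,-0.035,0],[0,0,0,-0.027,0,-0.047,0],[0,0,0,-0.027,0,-0.047,0],[0,0,0,0,0,0,0]]'|egrep 'pos|ft_'
cat > shut.py <<'E'
import arc; from arc import *
import plan
arc.SC=.118; arc.W=.0077
YO=-.055
def P(th,lim=np.radians(20),hb=.0045,back=0):
    arc.HB=hb; p,Rq=arc.pose(th,min(th,lim),hb); return p+YO*ey-back*Rq[:,2],Rq
E
python3 - <<'E'
from shut import *
p,Rq=P(1.13,hb=.03,back=.08);print(observe()['position'],p,observe()['q'].round(1));plan.rows(p,Rq,7)
E
```

```text
position: [0.5681, 0.0252, 0.2639]
ft_force: [-0.8, 0.5, 0.0]
[0.56810015 0.02523306 0.26393749] [ 0.69885626 -0.02481892  0.20699914] [ -13.2    8.1   89.7    9.2   53.4 -108.8]
[-0.0005  0.1245  0.0003] [-0.0119 -0.0078  0.0163]
[-0.0005  0.1245  0.0003] [-0.0138 -0.0078  0.0147]
[-0.0005  0.1245  0.0003] [-0.0155 -0.0078  0.0128]
[-0.0005  0.1245  0.0003] [-0.017  -0.0078  0.0108]
[-0.0005  0.1245  0.0003] [-0.0182 -0.0078  0.0086]
[-0.0005  0.1245  0.0003] [-0.0191 -0.0078  0.0063]
[-0.0005  0.1245  0.0003] [-0.0198 -0.0078  0.0038]
```

```bash
python3 -m jog '[[0,0.1245,0,-0.0119,-0.0078,0.0163,0],[0,0.1245,0,-0.0138,-0.0078,0.0147,0],[0,0.1245,0,-0.0155,-0.0078,0.0128,0],[0,0.1245,0,-0.017,-0.0078,0.0108,0],[0,0.1245,0,-0.0182,-0.0078,0.0086,0],[0,0.1245,0,-0.0191,-0.0078,0.0063,0],[0,0.1245,0,-0.0198,-0.0078,0.0038,0],[0,0,0,0,0,0,0],[0,0,0,0,0,0,0]]'|egrep 'pos|ft_'
python3 - <<'E'
from shut import *
s=observe();print(s['q'].round(1))
p,Rq=P(1.13,hb=.03);plan.rows(p,Rq,2)
ths=list(np.arange(1.13,.30,-.08))+[.2,.12,.06]
p,Rq=p,Rq
for th in ths:
    q,Rn=P(th,hb=.0045);rv=R.from_matrix(Rq.T@Rn).as_rotvec();print(round(th,3),rv.round(3),(Rq.T@(q-p)).round(4),q.round(4));p,Rq=q,Rn
E
```

```text
position: [0.6966, -0.0245, 0.2015]
ft_force: [-0.6, -0.3, 0.9]
[ -10.    51.9   20.5   -5.3  127.5 -104.5]
[-0.0008 -0.0034  0.0007] [-0.0004 -0.0001  0.037 ]
[-0.0008 -0.0034  0.0007] [-0.0003 -0.0001  0.037 ]
1.13 [0. 0. 0.] [ 0.018  -0.      0.0181] [ 0.6485 -0.0265  0.1209]
1.05 [0. 0. 0.] [ 0.0066 -0.      0.0067] [ 0.6399 -0.0268  0.1169]
0.97 [0. 0. 0.] [0.0061 0.     0.0072] [ 0.6318 -0.027   0.1122]
0.89 [0. 0. 0.] [0.0055 0.     0.0077] [ 0.624  -0.0273  0.1068]
0.81 [0. 0. 0.] [ 0.0048 -0.      0.0081] [ 0.6167 -0.0275  0.1009]
0.73 [0. 0. 0.] [0.0042 0.     0.0085] [ 0.6098 -0.0278  0.0943]
0.65 [0. 0. 0.] [0.0035 0.     0.0088] [ 0.6035 -0.028   0.0873]
0.57 [0. 0. 0.] [ 0.0028 -0.      0.009 ] [ 0.5978 -0.0282  0.0798]
0.49 [0. 0. 0.] [ 0.0021 -0.      0.0092] [ 0.5928 -0.0283  0.0718]
0.41 [0. 0. 0.] [0.0013 0.     0.0094] [ 0.5883 -0.0285  0.0635]
0.33 [ 0.    -0.019 -0.   ] [ 0.     -0.      0.0093] [ 0.5852 -0.0286  0.0548]
0.2 [-0.   -0.13 -0.  ] [-0.0041  0.      0.0141] [ 0.5845 -0.0286  0.0401]
0.12 [-0.   -0.08  0.  ] [-0.0023 -0.      0.0087] [ 0.585  -0.0286  0.0311]
0.06 [-0.   -0.06 -0.  ] [-0.0017  0.      0.0066] [ 0.5858 -0.0286  0.0244]
```

```bash
python3 -m jog '[[0,0,0,0,0,0.037,0],[0,0,0,0,0,0.037,0],[0,0,0,0.006,0,0.006,0],[0,0,0,0.006,0,0.006,0],[0,0,0,0.006,0,0.006,0],[0,0,0,0.0066,0,0.0067,0]]'|egrep 'pos|ft_'; python3 -m jog '[[0,0,0,0.0061,0,0.0072,0],[0,0,0,0.0055,0,0.0077,0],[0,0,0,0.0048,0,0.0081,0],[0,0,0,0,0,0,0]]'|egrep 'pos|ft_'
python3 - <<'E'
from shut import *
s=observe();print(s['q'].round(1),s['wrist_torque'])
p=np.array(s['position']);Rq=np.array(s['tool_rot'])
for th in(.73,.65):
    q,Rn=P(th,hb=.0045);print((Rq.T@(q-p)).round(4));p,Rq=q,Rn
w=shot('wrist','w10.png');g=cv2.cvtColor(w['pixels'],cv2.COLOR_RGB2HSV)[...,1]
for uu in(60,100,150,500,560): print(uu,[v for v in range(60,400,2) if (g[v,uu]<60)!=(g[v+2,uu]<60)])
u=lambda th:-np.cos(th)*ex+np.sin(th)*ez
for th in(.7,.81,.9,1.13): print(th,proj(w,[H+.130*u(th)+k*.123*ey for k in(-1,1)]).round(0).tolist())
E
```

```text
position: [0.6387, -0.0264, 0.1218]
ft_force: [3.2, 0.3, -0.4]
position: [0.6151, -0.0274, 0.1045]
ft_force: [0.3, 0.6, 3.8]
[ -11.3   43.5   53.7   -4.8  102.5 -103.5] [ 0.06658574  0.05652107 -0.06364529]
[ 0.0015 -0.0002  0.0113]
[0.0035 0.     0.0088]
60 [138, 148, 354, 362]
100 [322, 350]
150 [94, 276, 304, 398]
500 [194]
560 [192]
0.7 [[150.0, 245.0], [748.0, 246.0]]
0.81 [[139.0, 271.0], [777.0, 272.0]]
0.9 [[129.0, 296.0], [801.0, 297.0]]
1.13 [[106.0, 381.0], [860.0, 382.0]]
```

```bash
python3 -m jog '[[0,0,0,0.0018,0,0.0105,0],[0,0,0,0.0035,0,0.0088,0],[0,0,0,0.0028,0,0.009,0],[0,0,0,0.0021,0,0.0092,0],[0,0,0,0.0013,0,0.0094,0],[0,-0.019,0,0,0,0.0093,0],[0,-0.13,0,-0.0041,0,0.0141,0],[0,-0.08,0,-0.0023,0,0.0087,0],[0,0,0,0,0,0,0]]'|egrep 'pos|ft_'
python3 - <<'E'
from shut import *
s=observe();p=np.array(s['position']);Rq=np.array(s['tool_rot'])
for th in(.06,.03,0):
    q,Rn=P(th,hb=.0045);print(R.from_matrix(Rq.T@Rn).as_rotvec().round(3),(Rq.T@(q-p)).round(4),q.round(4));p,Rq=q,Rn
E
```

```text
position: [0.5845, -0.0287, 0.0307]
ft_force: [-0.7, 0.2, 5.2]
[-0.001 -0.067  0.001] [-0.0021  0.0001  0.0061] [ 0.5858 -0.0286  0.0244]
[ 0.   -0.03 -0.  ] [-0.0008 -0.      0.0033] [ 0.5864 -0.0285  0.021 ]
[-0.   -0.03 -0.  ] [-0.0008  0.      0.0033] [ 0.5871 -0.0285  0.0177]
```

```bash
python3 -m jog '[[0,-0.067,0,-0.0021,0,0.0061,0],[0,-0.03,0,-0.0008,0,0.0033,0],[0,-0.03,0,-0.0008,0,0.0023,0],[0,0,0,0,0,0,0]]'|egrep 'pos|ft_'; for i in 1 2 3; do python3 -m jog '[[0,0,0,0,0,0.0008,0],[0,0,0,0,0,0,0]]'|egrep 'pos|ft_';done
```

```text
position: [0.5878, -0.0287, 0.0184]
ft_force: [-0.3, 1.3, 15.0]
position: [0.5887, -0.0289, 0.0183]
ft_force: [0.2, 0.4, 13.6]
position: [0.5887, -0.0288, 0.0175]
ft_force: [0.4, -0.2, 1.3]
position: [0.5888, -0.0289, 0.0169]
ft_force: [0.9, 0.1, 7.1]
```

The force went 13.6 → 1.3 N, so the latch seems to have snapped in. I'll back off slowly and check that it holds.

```bash
python3 -m jog '[[0,0,0,0,0,0.0006,0],[0,0,0,0,0,0,0]]'|egrep 'pos|ft_'; for i in 1 2 3; do python3 -m jog '[[0,0,0,0,0,-0.0015,0],[0,0,0,0,0,0,0]]'|egrep 'pos|ft_';done
```

```text
position: [0.5894, -0.029, 0.0169]
ft_force: [-0.1, 0.6, 16.8]
position: [0.5884, -0.0288, 0.0173]
ft_force: [0.6, 0.3, 3.0]
position: [0.588, -0.0287, 0.0185]
ft_force: [0.6, -0.2, -0.1]
position: [0.5882, -0.0288, 0.0203]
ft_force: [0.8, -0.1, 4.6]
```

```bash
for i in 1 2 3 4; do python3 -m jog '[[0,0,0,0,0,0,0]]'|egrep 'ft_';done; python3 -m jog '[[0,0,0,0,0,-0.0015,0],[0,0,0,0,0,0,0]]'|egrep 'pos|ft_'; python3 -m jog '[[0,0,0,0,0,0,0]]'|egrep 'ft_'
```

```text
ft_force: [0.2, -0.5, 1.0]
ft_force: [0.2, 0.8, 0.1]
ft_force: [-0.4, -0.3, 4.6]
ft_force: [0.5, -0.7, 5.0]
position: [0.5882, -0.0288, 0.0219]
ft_force: [0.2, -0.1, 4.4]
ft_force: [0.7, 0.4, 5.4]
```

It isn't held: the lid follows at about 5 N. I'll press harder.

```bash
python3 -m jog '[[0,0,0,0,0,0.002,0],[0,0,0,0,0,0.002,0],[0,0,0,0,0,0,0]]'|egrep 'pos|ft_'; for i in 1 2 3 4 5 6; do python3 -m jog '[[0,0,0,0,0,0.0008,0],[0,0,0,0,0,0,0],[0,0,0,0,0,0,0]]'|egrep 'pos|ft_';done
```

```text
position: [0.5884, -0.0289, 0.018]
ft_force: [1.9, 0.0, 3.0]
position: [0.5885, -0.0288, 0.0173]
ft_force: [0.6, -0.2, 2.9]
position: [0.5889, -0.0289, 0.0169]
ft_force: [0.9, 1.6, 17.6]
position: [0.5895, -0.0291, 0.0169]
ft_force: [-0.3, 0.4, 19.6]
position: [0.5896, -0.0291, 0.0166]
ft_force: [-0.4, 1.3, 20.4]
position: [0.5897, -0.0291, 0.0166]
ft_force: [-3.2, 1.0, 26.5]
position: [0.5897, -0.0291, 0.0166]
ft_force: [-6.6, 0.8, 33.2]
```

```bash
for i in 1 2 3 4 5 6; do python3 -m jog '[[0,0,0,0,0,-0.001,0],[0,0,0,0,0,0,0],[0,0,0,0,0,0,0]]'|egrep 'pos|ft_';done;python3 - <<'E'
from shut import *
w=shot('wrist','w11.png');g=cv2.cvtColor(w['pixels'],cv2.COLOR_RGB2HSV)[...,1]
u=lambda th:-np.cos(th)*ex+np.sin(th)*ez;n=lambda th:np.sin(th)*ex+np.cos(th)*ez
for th in(0,.02,.04):print(th,proj(w,[H+.164*u(th)+k*.03*ey+.0045*n(th) for k in(-1,1)]+[H+.147*u(th)+hb*n(th) for hb in(.0085,.0155)]).round(1).tolist())
import sys
for v in range(190,300,5): print(v,w['pixels'][v,380:520:5].sum(1)//30)
E
```

```text
position: [0.5897, -0.0291, 0.0166]
ft_force: [-2.9, 1.5, 25.0]
position: [0.5896, -0.0291, 0.0167]
ft_force: [0.5, 1.1, 16.8]
position: [0.5894, -0.0291, 0.0167]
ft_force: [3.7, -0.3, 10.4]
position: [0.5886, -0.0289, 0.0169]
ft_force: [3.9, -0.3, 4.7]
position: [0.5881, -0.0288, 0.0178]
ft_force: [3.8, -1.0, 4.9]
position: [0.587, -0.0285, 0.0183]
ft_force: [-1.6, -0.1, 1.1]
0 [[385.5, 180.5], [554.0, 180.8], [467.9, 229.4], [474.9, 236.0]]
0.02 [[387.0, 182.8], [559.0, 183.1], [470.7, 232.6], [477.9, 239.8]]
0.04 [[388.4, 185.4], [564.2, 185.7], [473.6, 236.1], [481.0, 244.0]]
190 [ 9  9 10 10 10 10 10 10 10 10 10 10 10 10  7  7  7  7  7  7  7  7  9 12
 13 12 12 12]
195 [ 9  9 10 10 10 10 10 10 10 10 10 10  9  7  7  7  7  7  7  7  7  7  9  9
 11 13 13 13]
200 [ 9  9 10 10 10 10 10 10 10 10 10  8  7  7  7  8 10 11 11 11 11 10  9  9
  9 12 13 13]
205 [10  9 10 10 10 10 10 10 10 10  9  7  7  7 10 11 11 11 11 12 13 12 11 10
  9  9 13 13]
210 [10  9 10 10 10 10 10 10 10 10  6  7  7 10 11 11 12 13 13 13 13 13 13 16
 10  9 11 13]
215 [10  9 10 10 10 10 10 10 10  8  7  7  9 11 11 12 13 13
[... 788 characters left out ...]
0 10 10 10 10  7  7  7 13 13 13 13 16 16 16 16 13
 12 12 13 13]
265 [10 10 10 10 10 10 10 10 10 10 10 10 10  8  7  7 10 12 13 16 15 13 13 13
 13 13 13 13]
270 [10 10 10 10 10 10 10 10 10 10 10 10 10 10 10 12 12 12 13 13 13 13 13 13
 12 12 12 13]
275 [10 10 10 10 10 10 10 10 10 10 10 10 10 10 11 13 13 13 13 13 13 13 13 13
 13 13 13 13]
280 [10 10 10 10 10 10 10 10 10 10 10 10 10 10 12 13 13 13 13 13 13 13 13 13
 13 13 13 13]
285 [10 10 10 10 10 10 10 10 10 10 10 10 10 10 12 13 12 13 13 13 13 13 13 13
 13 13 13 13]
290 [10 10 10 10 10 10 10 10 10 10 10 10 10 10 10 10 12 12 13 13 13 13 13 13
 13 13 13 13]
295 [10 10 10 10 10 10 10 10 10 10 10 10 10 10 10 10 13 13 13 13 13 13 13 13
 13 13 13 13]
```

```bash
for i in 1 2 3 4 5 6; do python3 -m jog '[[0,0,0,0,0,-0.0007,0],[0,0,0,0,0,0,0],[0,0,0,0,0,0,0]]'|egrep 'pos|ft_';done
```

```text
position: [0.588, -0.0287, 0.0194]
ft_force: [-0.1, -0.3, 0.0]
position: [0.5881, -0.0288, 0.0203]
ft_force: [-0.5, 0.0, -0.6]
position: [0.5881, -0.0288, 0.0209]
ft_force: [-0.6, -0.8, -0.0]
position: [0.588, -0.0287, 0.0216]
ft_force: [-0.8, 0.1, 0.0]
position: [0.588, -0.0287, 0.0223]
ft_force: [0.0, 0.7, -0.7]
position: [0.5881, -0.0288, 0.023]
ft_force: [0.8, -0.6, 0.2]
```

There's no force on the finger as I back off now, so the latch is holding. I'll clear away and check.

```bash
python3 -m jog '[[0,0,0,0,0,-0.003,0],[0,0,0,0,0,-0.01,0],[0,0,0,0,0,-0.03,0],[0,0,0,0,0,-0.05,0],[0,0,0,0,0,-0.05,0],[0,0,0,0,0,0,0],[0,0,0,0,0,0,0]]'
python3 - <<'E'
from shut import *
w=shot('wrist','w12.png')
u=lambda th:-np.cos(th)*ex+np.sin(th)*ez;n=lambda th:np.sin(th)*ex+np.cos(th)*ez
for th in(0,.03,.1):print(th,proj(w,[H+.164*u(th)+k*.03*ey+.0045*n(th) for k in(-1,1)]+[H+.147*u(th)+hb*n(th) for hb in(.0085,.0155)]).round(1).tolist())
h=cv2.cvtColor(w['pixels'],cv2.COLOR_RGB2HSV)
for uu in (370,410,440):
    print(uu,[v for v in range(100,400) if (h[v,uu,1]<60)!=(h[v+1,uu,1]<60)])
for v in (212,220,230):
    print(v,[uu for uu in range(320,520) if (h[v,uu,1]<60)!=(h[v,uu+1,1]<60)])
E
```

```text
time_s: 49.95
position: [0.5875, -0.0284, 0.1658]
tool_rot: [[-0.999, -0.035, 0.0], [-0.035, 0.999, -0.001], [-0.0, -0.001, -1.0]]
ft_force: [0.2, -0.7, -0.8]
grip_width: -0.0001
gripper_force: 0.0
0 [[353.3, 135.3], [439.4, 135.4], [395.8, 160.7], [397.6, 162.4]]
0.03 [[353.8, 136.4], [441.3, 136.5], [396.9, 162.2], [398.7, 164.3]]
0.1 [[355.2, 139.9], [446.0, 140.0], [399.5, 166.7], [401.4, 169.6]]
370 [135, 336, 361]
410 [135, 336, 357]
440 [171, 336, 369]
212 []
220 []
230 []
```

```bash
python3 -c "
from rig import job
print(job.close_job())"
```

```text
the job is handed in; nothing more can be done
None
```

The job is handed in, with no verdict shown: the driver lies lengthwise in the middle compartment and the lid is shut, its catch holding with the hand clear. On the first push the lid went down but the catch did not hold, so I pressed it again.

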